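Tighten the veneer press in cross order

TASK

Close the veneer press: turn its four square nuts clockwise, each roughly half a turn (some less, some more) until it is snug, in cross order - first one pair of diagonally opposite nuts, then the other pair - so that the upper board comes down evenly onto the packing strips. Feel for the point where a nut goes firm and stop there without forcing it, and leave the things lying around the press where they are.

Things in the scene. Friction and masses are not known exactly. Their poses are not given: they have to be found in the camera images.
- press: Fixed lower board of a veneer press, 200 x 220 x 22 mm, wood; origin under its centre on the table, x to its far side, y to its left, turned up to 0.4 rad. At x = +-65, y = +-75 mm stand four 10 mm studs, tips 86 mm above the table. On it lie two dark packing strips (under the nuts, along y) with a panel between, all of one thickness: 10 to 12.4 mm, unknown.
- upper_board: Loose plywood board, 170 x 190 x 14 mm, about 0.3 kg, with four 14 mm holes over the studs; origin at the centre of its underside. It starts level on four spring plungers (0.4 N/mm each), underside 35 mm above the table, 0.6 to 3 mm clear of the packing strips; it is seated when it lies on both strips at all four corners.
- nut_near_left: Steel nut on the stud at x = -65, y = +75 mm of the press. All four nuts: 38 mm round flange 5 mm high, on it a square head 24 x 24 mm across flats, 26 mm high (diagonal 34). Origin on the stud axis at the flange's underside; x and y square to the flats. Starts with its underside about 51 mm and its top 82 mm above the table.
- nut_near_right: Like nut_near_left, at x = -65, y = -75 mm. All nuts: clockwise from above tightens; a turn lowers the nut 12 mm (1.91 mm per rad). Each starts at its own unknown point of the thread, 1.4 to 3 mm above the board, and runs easily for 1.1 to 3.1 rad (under 0.1 N m: free, then against the plungers) until it goes firm.
- nut_far_left: Like nut_near_left, at x = +65, y = +75 mm. All nuts: once the board meets the packing, torque climbs by about 0.2 N m and clamping force by about 50 N per rad. Under 6 N is loose, 0.15 to 0.2 N m (about 10 to 30 N) is snug, over 40 N crushes the veneer. All four go firm at the same height, to within 0.5 mm; a nut loses up to 10 N as the others level the board.
- nut_far_right: Like nut_near_left, at x = +65, y = -75 mm: near_left and far_right are one diagonal pair, near_right and far_left the other. All nuts: a nut stays where it is left; the square allows a new grasp every quarter turn, opening the fingers and turning back about the head.
- chisel: Bench chisel, 266 mm long, 27 mm handle, lying on the table to the right of the press; origin under its middle. Not part of the job.
- wax_tin: Round tin, 68 mm wide, 43 mm high, left of the press; origin under its centre. Not part of the job.
- sanding_block: Sanding block, 67 x 112 x 33 mm, left of the press; origin under its centre. Not part of the job.

How it is judged:
By the outcome, as a careful person would: the job done as asked, in the order asked, and still so for the second after the job is handed in, with the robot touching nothing.
It also fails if it takes over 72 s, if anything falls off the work surface, if the arm or the gripper's body presses on something with over 40 N, if the wrist force passes 120 N, or if a joint passes its speed limit or range.

ROBOT

A 6-joint arm with a two-finger parallel gripper is mounted at the origin on a cart in front of the work surface, level with it; the furniture and walls round the work are solid. World frame = base frame: x ahead of the robot, y to its left, z up, the work surface at z = 0. Lengths are in m, angles in rad, forces in N, time in s.
With the tool pointing down it reaches from about 0.35 to 0.85 m from the base axis. Payload 8.1 kg.
Tool frame: the origin (TCP) lies at the very end of the fingers, on their centre line; the grasp point (between the pads) lies 19 mm behind it; z points along the fingers, y is the line along which they close (so a half turn about z gives the same grasp; the last joint's range is limited). The gripper opens to 93 mm and grips with 3 to 60 N. Pads are 15 mm wide; open, the fingers measure 128 mm over their backs; the gripper's body (75 mm by 188 mm) begins 65 mm behind the grasp point.
Start: joints at [1.227, 0.13, 1.488, -0, 1.523, -0.085], TCP at [0.154, 0.58, 0.193] pointing down, gripper open.
Joint ranges: [-2.96, 2.96], [-0.89, 2.26], [0.02, 2.5], [-1.34, 4.48], [0, 2.73], [-2.66, 2.66]. Speed limits (rad/s): [2.39, 2.39, 2.79, 3.14, 3.14, 3.14].

INTERFACE

Orientations are given as a rotation vector (axis times angle).
In Python, from plant import monitor, eyes, ticket gives the robot as it stands.
- The arm moves only by the tool arm_command, never from a script. Its argument "deltas" is a list that holds one entry, the list of rows, each a list of 6 numbers: the shift along the world's x, y, z in cm, then the turn, a rotation vector about the world's x, y, z in degrees. In form: [[[tx, ty, tz, rx, ry, rz], ...]]. A call has 1 to 12 rows; each row shifts and turns the commanded pose from where the row before left it; what a row does not reach is not made up. A row lasts 1/12 s, in which the tool goes at most 41.7 mm and 7.16 degrees, less where a joint would pass 70% of its speed; a pose out of reach is approached as far as the arm can. A call is refused whole if a number of a shift passes 4.17 or a number of a turn 7.16, either way. A call with a gripper value outside its range is refused whole. "gripper" is the opening, from -1 (shut) to 1 (fully open), set as the call begins (left out, the last holds). The fingers move at their own pace and stop on an object; "squeeze" is the grip in N (left out, the last holds). Time passes only in rows, so rows that do not move let the fingers close. It gives the time, the measured TCP pose, the force, the opening and the grip force at its end, in the units of the state.
- monitor.read_state(): the state, without advancing time (a new reading comes with each control period).
- eyes.read_camera(name): name is "scene" or "top"; returns the picture (400x640x3 uint8, blue, green, red); there is no depth.
- eyes.camera_model(name): a dict with "fx", "fy", "cx", "cy" (pixels), "k1" (the pictures are not rectified: a ray, as slopes to the right and down, at radius r is drawn at 1 + k1 r^2 times it, then the intrinsics apply), "rvec" (rotation vector, rad) and "tvec" (3), from world to camera coordinates, as OpenCV has them. Camera axes: x right, y down, z forward; pixel columns grow to the right and rows downward; lengths in m; the calibration is good to about 2 mm. A picture is of the moment at which its call begins. camera_model takes no time and is no camera call.
- ticket.close_job(): hands the job in; it is judged then, once.
The state is a dict: "t": time; "q": joint angles; "dq": joint speeds; "joint_torque": joint torques, N m; "tool_pos": TCP position; "orientation": TCP orientation; "force": force on the tool from outside, world axes, zero at the start; "wrist_torque": the same for the moment, N m; "opening": finger opening in m; "gripper_force": force on a finger pad.
Only numpy, scipy, OpenCV 4.12 (cv2) and the standard library are available. Lean on these libraries where they do the work, as an engineer would, in place of code of your own. Each camera call takes 0.05 s, during which the arm holds its last target. There are 200 camera calls.

## Working session

There is one attempt and no reset: what is moved stays moved. The work goes in short steps, Python scripts to look and compute and a tool call to move; the robot and the scene stay as the last step left them, time stands still between calls to the robot, and variables do not carry over. Pictures are saved under pics/ and viewed, at most 10 in all, crops included, and the job is handed in when it is done.

Besides the shell and the picture viewer there is one more tool, called after "Call:" as a command line: name --argument value ..., lists and objects as JSON in quotes. arm_command: Moves the arm, as the interface text tells. Its arguments: {"type":"object","properties":{"deltas":{"type":"array"},"gripper":{"type":"number"},"squeeze":{"type":"number"}},"required":["deltas"]}

```bash
ls; mkdir -p pics
python3 - <<'E'
from plant import monitor, eyes
import cv2
s=monitor.read_state()
for k,v in s.items(): print(k,v)
for n in("scene","top"):
    cv2.imwrite(f"pics/{n}0.png",eyes.read_camera(n)); print(n,eyes.camera_model(n))
E
```

```text
pics
t 0.0
q [ 1.22658962e+00  1.31189794e-01  1.48926482e+00 -8.14212418e-06
  1.52303596e+00 -8.53854057e-02]
dq [-7.34199001e-06  4.31361503e-03 -1.11078210e-03  5.54840961e-04
  1.81167137e-03 -6.94400813e-04]
joint_torque [-2.18042594e-03 -5.59831131e+01 -4.91763425e+01  7.67257274e-02
  3.50305438e-02 -1.79870635e-04]
tool_pos [0.1533244  0.57942697 0.19227837]
orientation [-4.05369760e-01 -3.11492850e+00  2.91508015e-03]
force [ 0.30370908 -0.31055581 -0.69890571]
wrist_torque [0.01402383 0.03523448 0.02145761]
gripper_force 0.0
opening 0.09312181849857276
scene {'fx': 446.4285242529614, 'fy': 446.4285242529614, 'cx': 315.0628189820149, 'cy': 205.87783537696902, 'k1': -0.011484229854819459, 'rvec': array([ 1.94517977, -0.9856995 ,  0.5775799 ]), 'tvec': array([-0.29055484,  0.3116666 ,  0.44956975])}
top {'fx': 429.96493070733845, 'fy': 429.96493070733845, 'cx': 320.40088393363413, 'cy': 198.9924429408651, 'k1': -0.015805162984569566, 'rvec': array([ 2.09587102, -2.115491  ,  0.22816723]), 'tvec': array([0.07983347, 0.57621378, 0.90669001])}
```

View pics/top0.png

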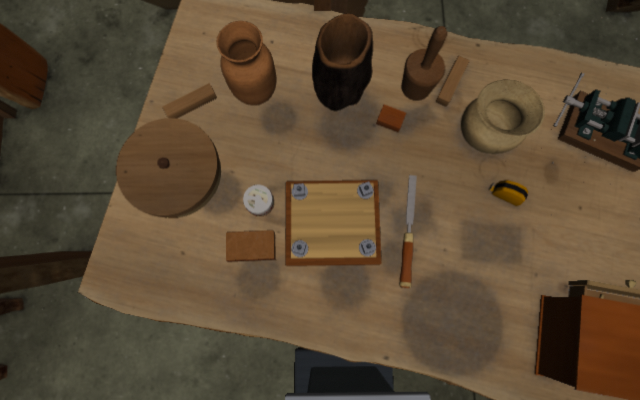

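View pics/scene0.png

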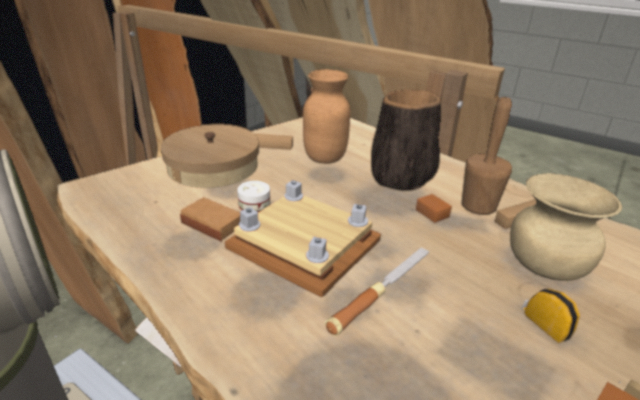

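Top view: the nuts are near (299,190), (366,190), (299,247) and (367,246). The tin and block are to the left and the chisel to the right. I'll zoom in on both views.

```bash
cat > h.py <<'E'
import numpy as np, cv2
from plant import monitor, eyes
def cam(n):
    m=eyes.camera_model(n); K=np.array([[m['fx'],0,m['cx']],[0,m['fy'],m['cy']],[0,0,1]])
    return K,np.array([m['k1'],0,0,0,0.]),m['rvec'],m['tvec']
def proj(n,P):
    K,d,r,t=cam(n); return cv2.projectPoints(np.array(P,float).reshape(-1,3),r,t,K,d)[0].reshape(-1,2)
def unproj(n,px,z):
    K,d,r,t=cam(n); R=cv2.Rodrigues(r)[0]
    u=cv2.undistortPoints(np.array(px,float).reshape(-1,1,2),K,d).reshape(-1,2)
    D=np.c_[u,np.ones(len(u))]@R; C=-R.T@t
    return C+D*((z-C[2])/D[:,2])[:,None]
E
python3 - <<'E'
from h import *
t=cv2.imread("pics/top0.png");s=cv2.imread("pics/scene0.png")
cv2.imwrite("pics/tc.png",cv2.resize(t[175:270,280:385],None,fx=6,fy=6,interpolation=cv2.INTER_CUBIC))
cv2.imwrite("pics/sc.png",cv2.resize(s[175:290,225:385],None,fx=5,fy=5,interpolation=cv2.INTER_CUBIC))
print(unproj("top",[(299,190),(366,190),(299,247),(367,246)],.082))
E
```

```text
[[ 0.59365273  0.1217905   0.082     ]
 [ 0.5922149  -0.02697513  0.082     ]
 [ 0.46709905  0.12158062  0.082     ]
 [ 0.46787534 -0.02518334  0.082     ]]
```

View pics/tc.png

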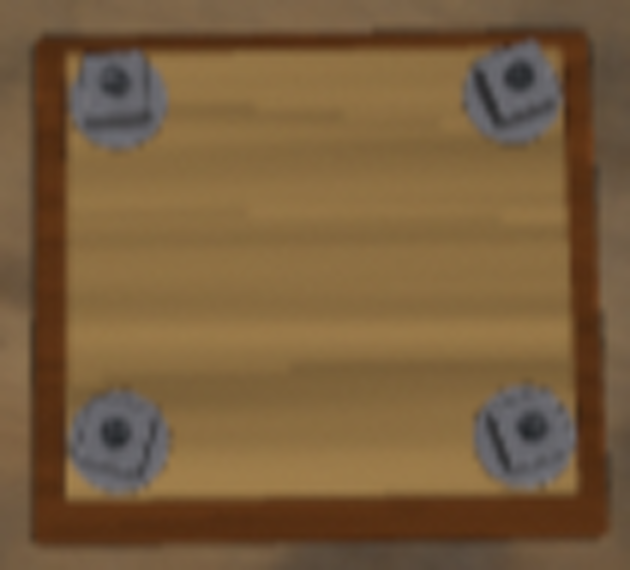

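View pics/sc.png

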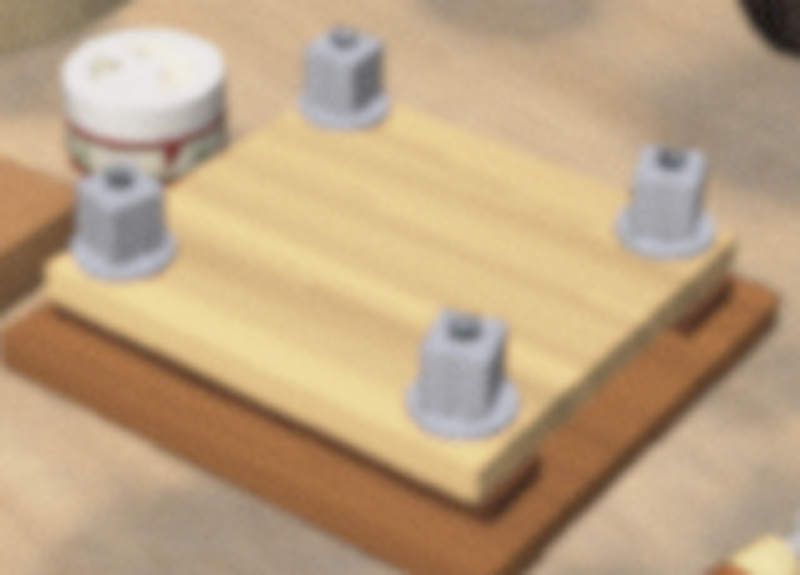

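Crop: stud tips at FL (116,80), FR (519,75), NL (116,433), NR (533,428) in the top crop. In the scene crop they are at (343,38), (671,159), (120,178) and (464,327). Next I fit the press pose and nut yaws.

```bash
cat > fit.py <<'E'
from h import *
from scipy.optimize import least_squares
from scipy.spatial.transform import Rotation as Ro
N=["FL","FR","NL","NR"]; L=np.array([[65,75],[65,-75],[-65,75],[-65,-75]])/1e3
T=(np.array([(116,80),(519,75),(116,433),(533,428)])+.5)/6-.5+[280,175]
S=(np.array([(343,38),(671,159),(120,178),(464,327)])+.5)/5-.5+[225,175]
def pts(p):
    c,s=np.cos(p[2]),np.sin(p[2]); return np.c_[L@np.array([[c,s],[-s,c]])+p[:2],np.full(4,.085)]
f=lambda p:np.r_[(proj("top",pts(p))-T).ravel(),(proj("scene",pts(p))-S).ravel()]
r=least_squares(f,[.53,.048,0]); print(r.x,np.round(f(r.x),1)); A=pts(r.x); print(dict(zip(N,A[:,:2].round(4).tolist())))
G={}
for n in("top","scene"):
    g=cv2.GaussianBlur(cv2.imread(f"pics/{n}0.png",0).astype(np.float32),(0,0),.7)
    G[n]=(cv2.Sobel(g,5,1,0),cv2.Sobel(g,5,0,1))
for i,nm in enumerate(N):
    sc=[]
    for a in range(-45,45,3):
        th=np.deg2rad(a)+np.arange(4)*np.pi/2+np.pi/4; tot=0
        q=np.c_[np.cos(th),np.sin(th)]*.017+A[i,:2]
        E=[]
        for k in range(4):
            for z in(.082,.056): E.append((np.r_[q[k],z],np.r_[q[(k+1)%4],z]))
            E.append((np.r_[q[k],.056],np.r_[q[k],.082]))
        for n in G:
            for u,v in E:
                P=proj(n,np.linspace(u,v,9)).astype(np.float32); d=P[-1]-P[0]; d/=np.hypot(*d)+1e-6
                gx,gy=[cv2.remap(g,P[None,:,0],P[None,:,1],1)[0] for g in G[n]]
                tot+=abs(np.mean(-gx*d[1]+gy*d[0]))*1
        sc.append(tot)
    o=np.argsort(sc)[::-1][:4]; print(nm,[(int(k*3-45),int(sc[k])) for k in o],int(np.median(sc)))
# manual base edges in top crop
for nm,e in dict(FL=[(83,130),(152,124)],FR=[(507,125),(555,102)],NL=[(80,465),(142,479)],NR=[(508,472),(562,455)]).items():
    w=unproj("top",np.array(e)/6+[280,175],.056); d=w[1]-w[0]; print(nm,"click yaw",round((np.degrees(np.arctan2(d[1],d[0]))+45)%90-45,1))
s=monitor.read_state(); print(Ro.from_rotvec(s['orientation']).as_matrix().round(3))
E
python3 fit.py
```

```text
[0.53105356 0.04747218 0.00290068] [-0.4  0.8  0.2  0.8 -0.3  0.7 -0.1  0.7  0.5 -0.8  0.5 -0.8  0.1 -1.
  0.7 -0.6]
{'FL': [0.5958, 0.1227], 'FR': [0.5963, -0.0273], 'NL': [0.4658, 0.1223], 'NR': [0.4663, -0.0277]}
FL [(3, 1116), (6, 1100), (0, 1089), (9, 1080)] 829
FR [(24, 951), (21, 941), (27, 934), (30, 923)] 743
NL [(-12, 863), (-9, 861), (-6, 860), (-15, 852)] 786
NR [(15, 956), (27, 947), (18, 942), (12, 941)] 685
FL click yaw 4.5
FR click yaw 25.4
NL click yaw -13.2
NR click yaw 16.8
[[-0.967  0.256 -0.001]
 [ 0.256  0.967 -0.002]
 [ 0.    -0.002 -1.   ]]
```

Call:
arm_command --deltas '[[[1.95,-2.86,-0.3,0,0,0],[1.95,-2.86,-0.3,0,0,0],[1.95,-2.86,-0.3,0,0,0],[1.95,-2.86,-0.3,0,0,0],[1.95,-2.86,-0.3,0,0,0],[1.95,-2.86,-0.3,0,0,0],[1.95,-2.86,-0.3,0,0,0],[1.95,-2.86,-0.3,0,0,0],[1.95,-2.86,-0.3,0,0,0],[1.95,-2.86,-0.3,0,0,0],[1.95,-2.86,-0.3,0,0,0],[1.95,-2.86,-0.3,0,0,0]]]' --gripper 0.2 --squeeze 20

```text
t: 1.1
tool_pos: [0.3879, 0.2352, 0.157]
orientation: [-0.405, -3.115, 0.0]
force: [0.9, 0.6, 0.9]
opening: 0.0557
gripper_force: 0.0
```

Call:
arm_command --deltas '[[[1.96,-2.83,-0.5,0,0,1],[1.96,-2.83,-0.5,0,0,1],[1.96,-2.83,-0.5,0,0,0],[1.96,-2.83,-0.5,0,0,0],[0,0,-1.5,0,0,0],[0,0,-1.5,0,0,0],[0,0,-1.5,0,0,0],[0,0,-1.5,0,0,0],[0,0,-1,0,0,0],[0,0,-0.6,0,0,0],[0,0,0,0,0,0]]]'

```text
t: 2.02
tool_pos: [0.4647, 0.1235, 0.0598]
orientation: [-0.351, -3.119, 0.001]
force: [-0.6, 0.1, -0.4]
opening: 0.0558
gripper_force: 0.0
```

```bash
cat > st.py <<'E'
from plant import monitor
import numpy as np
from scipy.spatial.transform import Rotation as Ro
s=monitor.read_state(); R=Ro.from_rotvec(s['orientation']).as_matrix()
print("t%.2f pos"%s['t'],(s['tool_pos']*1e3).round(1),"yaw %.1f"%np.degrees(np.arctan2(R[1,1],R[0,1])),"tilt",R[:2,2].round(4),"q6 %.2f"%s['q'][5],"F",np.round(s['force'],1),"M",np.round(s['wrist_torque'],3),"op %.1f g %.1f"%(s['opening']*1e3,s['gripper_force']))
E
python3 st.py
```

```text
t2.02 pos [464.7 123.5  59.8] yaw 77.2 tilt [-0.0028 -0.0004] q6 -1.19 F [-0.6  0.1 -0.4] M [0.015 0.028 0.026] op 55.8 g 0.0
```

Call:
arm_command --deltas '[[[0,0,0,0,0,0],[0,0,0,0,0,0],[0,0,0,0,0,0],[0,0,0,0,0,0],[0,0,0,0,0,0],[0,0,0,0,0,0]]]' --gripper -1 --squeeze 35

```text
t: 2.52
tool_pos: [0.4662, 0.1237, 0.0617]
orientation: [0.351, 3.121, 0.0]
force: [0.5, -0.2, -0.5]
opening: 0.0205
gripper_force: 0.0
```

```bash
python3 st.py
```

```text
t2.52 pos [466.2 123.7  61.7] yaw 77.2 tilt [0.0007 0.0001] q6 -1.19 F [ 0.5 -0.2 -0.5] M [ 0.011 -0.016  0.046] op 20.5 g 0.0
```

```bash
python3 - <<'E'
from h import *
s=eyes.read_camera("scene");t=eyes.read_camera("top")
a=cv2.resize(s[120:290,215:385],(560,560));b=cv2.resize(t[200:270,280:310],(240,560))
cv2.imwrite("pics/c1.png",np.hstack([a,b]))
E
python3 st.py
```

```text
t2.62 pos [466.  123.7  61.5] yaw 77.2 tilt [0.0003 0.    ] q6 -1.19 F [-0.3  0.2  0.1] M [0.035 0.024 0.029] op 12.3 g 0.0
```

View pics/c1.png

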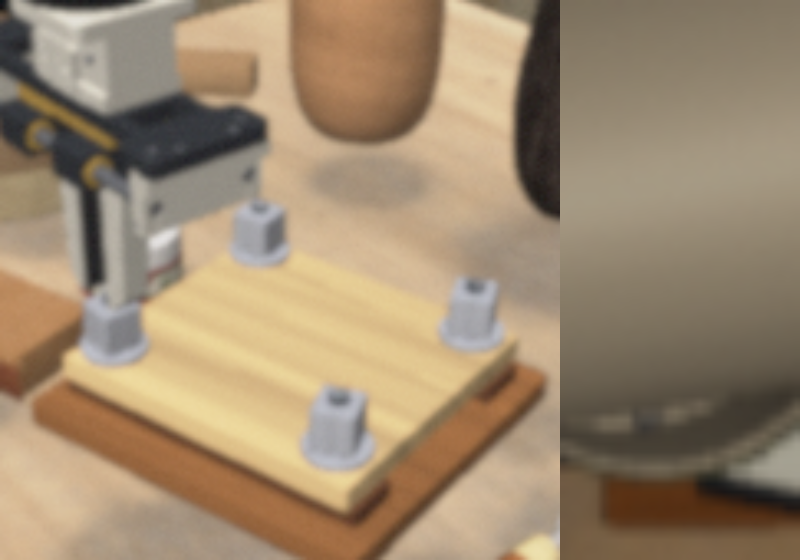

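Run:
```python
from h import *
p=monitor.read_state()['tool_pos']
for n in("scene","top"):
    print(n,proj(n,[p,p+[0,0,.05],[.466,.1223,.082],[.466,.1223,.051]]).round(1).tolist())
    K,d,r,t=cam(n);print(-cv2.Rodrigues(r)[0].T@t)
print((proj("scene",[p,p+[0,0,.05]])-[215,120])*560/170)
```

```text
scene [[249.0, 220.0], [247.4, 196.0], [248.9, 210.6], [249.8, 225.1]]
[-0.01535525 -0.35437327  0.50779419]
top [[298.5, 248.5], [297.3, 246.0], [298.7, 247.5], [299.4, 249.0]]
[0.36757217 0.07375895 1.00991723]
[[111.89146189 329.34652394]
 [106.61552558 250.42533609]]
```

Run:
```python
from h import *
s=eyes.read_camera("scene");p=monitor.read_state()['tool_pos']; print(p,monitor.read_state()['opening'],monitor.read_state()['q'].round(3))
a=cv2.resize(s[150:240,215:295],None,fx=6.6,fy=6.6,interpolation=cv2.INTER_CUBIC)
for dz,c in((0,(0,0,255)),(.02,(0,255,0)),(.04,(255,0,0))):
    u=((proj("scene",[p+[0,0,dz]])[0]-[215,150]+.5)*6.6).astype(int); cv2.circle(a,u.tolist(),4,c,-1)
cv2.imwrite("pics/c2.png",a)
```

```text
[0.46598914 0.12361902 0.06141819] 0.008660335392046118 [ 0.153 -0.085  1.955 -0.     1.272 -1.194]
```

View pics/c2.png

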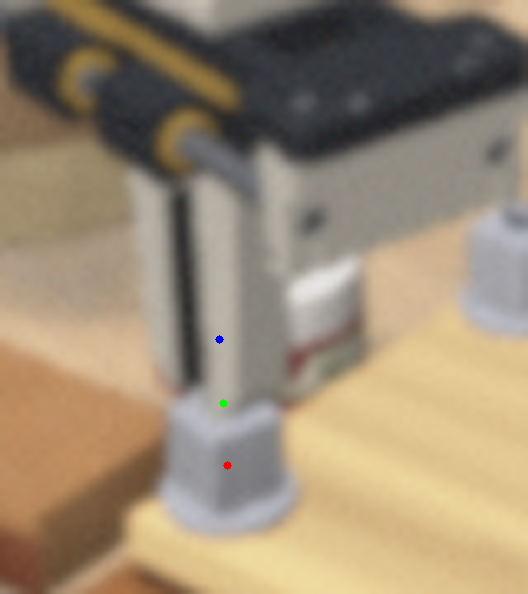

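The crop shows the fingertips ending around (225,403), resting level with the nut's top. The reported TCP projects to (227,465), so the fingers really end about 20 mm higher than reported. They have closed above the nut. I'll open them and go down further, watching the force.

Call:
arm_command --deltas '[[[0,0,0,0,0,0],[0,0,0,0,0,0],[0,0,0,0,0,0],[0,0,0,0,0,0],[0,0,0,0,0,0],[0,0,0,0,0,0],[0,0,-0.3,0,0,0],[0,0,-0.3,0,0,0],[0,0,-0.3,0,0,0],[0,0,-0.3,0,0,0]]]' --gripper 0.1

```text
t: 3.5
tool_pos: [0.4657, 0.1236, 0.0488]
orientation: [-0.351, -3.122, 0.0]
force: [-0.1, 0.1, -0.9]
opening: 0.0508
gripper_force: 0.0
```

Call:
arm_command --deltas '[[[0,0,-0.15,0,0,0],[0,0,-0.15,0,0,0],[0,0,-0.15,0,0,0],[0,0,0,0,0,0]]]'

```text
t: 3.83
tool_pos: [0.4657, 0.1236, 0.0445]
orientation: [-0.351, -3.121, 0.0]
force: [-0.0, 0.7, -0.3]
opening: 0.0513
gripper_force: 0.0
```

```bash
python3 st.py
```

```text
t3.83 pos [465.7 123.6  44.5] yaw 77.2 tilt [-0.0005 -0.0001] q6 -1.19 F [-0.   0.7 -0.3] M [ 0.007 -0.023 -0.007] op 51.3 g 0.0
```

Call:
arm_command --deltas '[[[0,0,0,0,0,0],[0,0,0,0,0,0],[0,0,0,0,0,0],[0,0,0,0,0,0],[0,0,0,0,0,0],[0,0,0,0,0,0]]]' --gripper -1 --squeeze 35

```text
t: 4.33
tool_pos: [0.4661, 0.1238, 0.045]
orientation: [0.351, 3.122, 0.001]
force: [0.7, 1.1, 0.5]
opening: 0.0236
gripper_force: 34.6
```

```bash
python3 st.py
```

```text
t4.33 pos [466.1 123.8  45. ] yaw 77.2 tilt [0.0003 0.0004] q6 -1.19 F [0.7 1.1 0.5] M [ 0.178 -0.049  0.025] op 23.6 g 34.6
```

Call:
arm_command --deltas '[[[0,0,-0.017,0,0,-5],[0,0,-0.017,0,0,-5],[0,0,-0.017,0,0,-5],[0,0,-0.017,0,0,-5],[0,0,-0.017,0,0,-5],[0,0,-0.017,0,0,-5],[0,0,-0.017,0,0,-5],[0,0,-0.017,0,0,-5],[0,0,-0.017,0,0,-5],[0,0,-0.017,0,0,-5],[0,0,-0.017,0,0,-5],[0,0,0,0,0,0]]]'

```text
t: 5.33
tool_pos: [0.4665, 0.1243, 0.0432]
orientation: [1.758, 2.603, 0.003]
force: [1.5, 4.0, -1.1]
opening: 0.0235
gripper_force: 34.6
```

```bash
python3 st.py
```

```text
t5.33 pos [466.5 124.3  43.2] yaw 21.9 tilt [0.0013 0.0011] q6 -0.23 F [ 1.5  4.  -1.1] M [ 0.762 -0.432  0.014] op 23.5 g 34.6
```

```bash
cat > av.py <<'E'
from plant import monitor,eyes
import numpy as np,sys
from scipy.spatial.transform import Rotation as Ro
S=[]
for i in range(int(sys.argv[1]) if len(sys.argv)>1 else 5):
    eyes.read_camera("top"); S.append(monitor.read_state())
s=S[-1];R=Ro.from_rotvec(s['orientation']).as_matrix();M=np.array([x['wrist_torque'] for x in S])
print("t%.2f"%s['t'],(s['tool_pos']*1e3).round(1),"yaw %.1f q6 %.2f"%(np.degrees(np.arctan2(R[1,1],R[0,1])),s['q'][5]),"F",np.mean([x['force'] for x in S],0).round(1),"M",M.mean(0).round(3),"Mz",M[:,2].round(3),"op %.1f g %.1f"%(s['opening']*1e3,s['gripper_force']))
E
python3 av.py
```

```text
t5.58 [466.5 124.3  43.3] yaw 22.4 q6 -0.24 F [ 3.1  5.3 -1.4] M [ 0.84 -0.49 -0.02] Mz [ 0.023  0.063 -0.095 -0.065 -0.027] op 23.6 g 34.6
```

Call:
arm_command --deltas '[[[0,0.03,-0.017,0,0,-5],[0,0.02,-0.017,0,0,-5],[0,0,-0.017,0,0,-5],[0,0,-0.017,0,0,-5]]]'

```text
t: 5.92
tool_pos: [0.4667, 0.1244, 0.0426]
orientation: [2.179, 2.262, 0.002]
force: [3.5, 2.7, -3.1]
opening: 0.0236
gripper_force: 34.5
```

```bash
python3 st.py; python3 av.py
```

```text
t5.92 pos [466.7 124.4  42.6] yaw 2.1 tilt [0.0017 0.0004] q6 0.12 F [ 3.5  2.7 -3.1] M [ 0.441 -0.676  0.005] op 23.6 g 34.5
t6.17 [466.8 124.3  42.6] yaw 2.4 q6 0.11 F [ 4.1  3.  -2.3] M [ 0.498 -0.693 -0.026] Mz [-0.046 -0.051  0.008 -0.021 -0.021] op 23.5 g 34.6
```

Call:
arm_command --deltas '[[[0.04,0.02,-0.02,0,0,-5],[0,0,-0.02,0,0,-5],[0,0,-0.02,0,0,-5],[0,0,-0.017,0,0,-5],[0,0,-0.017,0,0,-5]]]'

```text
t: 6.58
tool_pos: [0.4671, 0.1243, 0.0418]
orientation: [2.616, 1.738, 0.002]
force: [1.4, 2.4, 0.5]
opening: 0.0237
gripper_force: 34.5
```

```bash
python3 av.py
```

```text
t6.83 [467.  124.3  41.8] yaw -22.6 q6 0.55 F [3.7 1.7 0.3] M [ 0.229 -0.594 -0.058] Mz [ 0.043 -0.055 -0.07  -0.101 -0.108] op 24.1 g 34.6
```

Call:
arm_command --deltas '[[[0,0,-0.017,0,0,-5],[0,0,-0.017,0,0,-5],[0,0,-0.017,0,0,-5]]]'

```text
t: 7.08
tool_pos: [0.4672, 0.1243, 0.0415]
orientation: [2.821, 1.381, 0.002]
force: [3.8, 0.1, 1.7]
opening: 0.0236
gripper_force: 34.5
```

```bash
python3 av.py
```

```text
t7.33 [467.2 124.3  41.4] yaw -37.6 q6 0.81 F [4.7 0.5 3.1] M [ 0.023 -0.752 -0.073] Mz [-0.013 -0.074 -0.095 -0.103 -0.079] op 23.7 g 34.7
```

```bash
python3 av.py 10
```

```text
t7.83 [467.2 124.3  41.4] yaw -37.6 q6 0.81 F [5.4 0.7 3.8] M [ 0.002 -0.832 -0.101] Mz [-0.098 -0.074 -0.056 -0.128 -0.135 -0.168 -0.063 -0.063 -0.144 -0.08 ] op 23.5 g 34.7
```

Call:
arm_command --deltas '[[[0.04,0,-0.02,0,0,-5],[0,0,-0.017,0,0,-5],[0,0,-0.017,0,0,-5]]]'

```text
t: 8.08
tool_pos: [0.4674, 0.1242, 0.0412]
orientation: [2.977, 1.001, 0.002]
force: [1.9, -0.2, 9.2]
opening: 0.0235
gripper_force: 34.5
```

```bash
python3 av.py 6
```

```text
t8.38 [467.4 124.2  41.2] yaw -52.6 q6 1.07 F [ 2.3 -0.3  7.4] M [-0.158 -0.353 -0.189] Mz [-0.094 -0.213 -0.21  -0.213 -0.235 -0.171] op 23.6 g 34.8
```

Call:
arm_command --deltas '[[[0.01,0,0.02,0,0,0],[0.01,0,0,0,0,0]]]'

```text
t: 8.55
tool_pos: [0.4674, 0.1241, 0.0412]
orientation: [2.976, 1.006, 0.001]
force: [2.0, -0.3, 6.2]
opening: 0.0235
gripper_force: 34.8
```

```bash
python3 av.py 12
```

```text
t9.15 [467.4 124.1  41.2] yaw -52.6 q6 1.07 F [ 2.7 -0.3  6.4] M [-0.112 -0.322 -0.2  ] Mz [-0.191 -0.235 -0.223 -0.214 -0.188 -0.195 -0.164 -0.225 -0.212 -0.21
 -0.151 -0.196] op 23.7 g 34.8
```

NL is snug at about 0.2 N m, turned 130°. I'll release it, check the torque baseline, and go to FR, the diagonal nut.

Call:
arm_command --deltas '[[[0,0,0,0,0,0],[0,0,0,0,0,0],[0,0,0,0,0,0],[0,0,0,0,0,0],[0,0,0,0,0,0]]]' --gripper 0.1

```text
t: 9.57
tool_pos: [0.4661, 0.1242, 0.0399]
orientation: [-2.977, -1.002, 0.003]
force: [-0.0, -0.1, 0.1]
opening: 0.0499
gripper_force: 0.0
```

```bash
python3 av.py 8
```

```text
t9.97 [466.9 124.3  40.5] yaw -52.8 q6 1.08 F [ 0.1 -0.   0.1] M [-0.074  0.127  0.022] Mz [ 0.042 -0.029  0.101  0.046  0.002  0.012 -0.006  0.009] op 51.0 g 0.0
```

Call:
arm_command --deltas '[[[0,0,1,0,0,0],[0,0,1,0,0,2],[0,0,1,0,0,4],[0,0,1,0,0,7],[0,0,1,0,0,7],[0.7,-0.8,0,0,0,7],[0.7,-0.8,0,0,0,7],[0.7,-0.8,0,0,0,7],[0.7,-0.8,0,0,0,7],[0.7,-0.8,0,0,0,7],[0.7,-0.8,0,0,0,7],[0.7,-0.8,0,0,0,7]]]'

```text
t: 10.97
tool_pos: [0.5165, 0.0679, 0.0914]
orientation: [1.879, 2.517, 0.001]
force: [-0.4, -0.4, -0.1]
opening: 0.0514
gripper_force: 0.0
```

Call:
arm_command --deltas '[[[0.7,-0.8,0,0,0,7],[0.7,-0.8,0,0,0,7],[0.7,-0.8,0,0,0,7],[0.7,-0.8,0,0,0,7],[0.7,-0.8,0,0,0,7],[0.7,-0.8,0,0,0,7],[0.7,-0.8,0,0,0,7],[0.7,-0.8,0,0,0,7],[0.7,-0.8,0,0,0,7],[0.7,-0.8,0,0,0,7],[0.7,-0.8,0,0,0,7],[0,0,0,0,0,7]]]'

```text
t: 11.97
tool_pos: [0.5941, -0.0212, 0.0915]
orientation: [-0.286, 3.127, -0.001]
force: [0.3, -0.1, -0.4]
opening: 0.0511
gripper_force: 0.0
```

```bash
python3 av.py 4
```

```text
t12.17 [592.9 -19.6  91. ] yaw 99.9 q6 -1.86 F [ 0.2  0.3 -0.2] M [ 0.031  0.016 -0.028] Mz [-0.024 -0.032 -0.053 -0.002] op 51.1 g 0.0
```

Call:
arm_command --deltas '[[[0.26,-0.3,0,0,0,7],[0.26,-0.3,0,0,0,7],[0,0,-1,0,0,1],[0,0,-1,0,0,0],[0,0,-1,0,0,0],[0,0,-0.8,0,0,0],[0,0,-0.5,0,0,0],[0,0,-0.25,0,0,0],[0,0,0,0,0,0]]]'

```text
t: 12.92
tool_pos: [0.5973, -0.0255, 0.0438]
orientation: [0.683, -3.065, -0.001]
force: [-0.5, 0.2, 0.7]
opening: 0.051
gripper_force: 0.0
```

Call:
arm_command --deltas '[[[0,0,0,0,0,0],[0,0,0,0,0,0],[0,0,0,0,0,0],[0,0,0,0,0,0],[0,0,0,0,0,0],[0,0,0,0,0,0]]]' --gripper -1

```text
t: 13.42
tool_pos: [0.5984, -0.0256, 0.0455]
orientation: [-0.684, 3.065, -0.0]
force: [1.0, 0.3, 2.5]
opening: 0.0237
gripper_force: 34.3
```

```bash
python3 av.py 4
```

```text
t13.62 [598.4 -25.6  45.4] yaw 115.2 q6 -2.14 F [-1.   1.2  3.4] M [ 0.252  0.157 -0.003] Mz [-0.009 -0.04  -0.007  0.045] op 23.5 g 34.3
```

Call:
arm_command --deltas '[[[0,0,-0.015,0,0,-5],[0,0,-0.015,0,0,-5],[0,0,-0.016,0,0,-5],[0,0,-0.017,0,0,-5],[0,0,-0.017,0,0,-5],[0,0,-0.017,0,0,-5],[0,0,-0.017,0,0,-5],[0,0,-0.017,0,0,-5],[0,0,-0.017,0,0,-5],[0,0,-0.017,0,0,-5],[0,0,-0.017,0,0,-5],[0,0,-0.017,0,0,-5]]]'

```text
t: 14.62
tool_pos: [0.5983, -0.0269, 0.0434]
orientation: [0.947, 2.995, -0.003]
force: [-1.7, -4.7, 4.1]
opening: 0.0237
gripper_force: 34.2
```

```bash
python3 av.py 6
```

```text
t14.92 [598.3 -26.8  43.4] yaw 55.4 q6 -1.09 F [-2.  -5.2  5. ] M [-1.054  0.376 -0.039] Mz [-0.031 -0.021 -0.025  0.007 -0.085 -0.079] op 23.9 g 34.3
```

Call:
arm_command --deltas '[[[-0.02,-0.04,0,0,0,-5],[0,-0.03,0,0,0,-5],[0,0,0,0,0,-5],[0,0,-0.017,0,0,-5]]]'

```text
t: 15.25
tool_pos: [0.5979, -0.0272, 0.0428]
orientation: [1.448, 2.788, -0.002]
force: [-0.9, -3.2, 2.5]
opening: 0.0238
gripper_force: 34.2
```

```bash
python3 av.py 6
```

```text
t15.55 [597.9 -27.2  42.8] yaw 35.5 q6 -0.75 F [-1.3 -5.3  2.6] M [-1.06   0.258 -0.026] Mz [-0.052 -0.033 -0.016 -0.025 -0.002 -0.03 ] op 23.8 g 34.3
```

Call:
arm_command --deltas '[[[0,-0.02,-0.017,0,0,-5],[0,0,-0.017,0,0,-5],[0,0,-0.017,0,0,-5]]]'

```text
t: 15.8
tool_pos: [0.5975, -0.0273, 0.0422]
orientation: [-1.796, -2.577, 0.002]
force: [-2.5, -6.2, 3.9]
opening: 0.0236
gripper_force: 34.2
```

```bash
python3 av.py 6
```

```text
t16.10 [597.6 -27.3  42.3] yaw 20.5 q6 -0.49 F [-2.7 -5.1  3.5] M [-1.071  0.578 -0.042] Mz [-0.05  -0.004 -0.055 -0.045 -0.    -0.101] op 23.8 g 34.3
```

Call:
arm_command --deltas '[[[-0.04,-0.06,0,0,0,-5],[0,0,-0.017,0,0,-5],[0,0,-0.017,0,0,-5],[0,0,-0.017,0,0,-5]]]'

```text
t: 16.43
tool_pos: [0.5971, -0.0274, 0.0416]
orientation: [-2.216, -2.226, 0.001]
force: [-2.7, -3.4, 4.0]
opening: 0.0237
gripper_force: 34.2
```

```bash
python3 av.py 6
```

```text
t16.73 [597.1 -27.4  41.6] yaw 0.5 q6 -0.14 F [-3.  -3.8  3.3] M [-0.78   0.698 -0.026] Mz [-0.014 -0.014 -0.05  -0.011 -0.094  0.025] op 23.9 g 34.3
```

Call:
arm_command --deltas '[[[-0.02,0,-0.017,0,0,-5],[0,0,-0.017,0,0,-5],[0,0,-0.017,0,0,-5]]]'

```text
t: 16.98
tool_pos: [0.5968, -0.0273, 0.0412]
orientation: [-2.488, -1.917, 0.002]
force: [-4.8, -3.8, 5.4]
opening: 0.0241
gripper_force: 34.2
```

```bash
python3 av.py 6
```

```text
t17.28 [596.8 -27.3  41.2] yaw -14.5 q6 0.12 F [-4.5 -3.7  4.3] M [-0.788  0.972 -0.046] Mz [-0.049 -0.038 -0.037 -0.044 -0.028 -0.077] op 24.0 g 34.3
```

Call:
arm_command --deltas '[[[-0.05,-0.04,-0.01,0,0,-5],[0,0,-0.017,0,0,-5],[0,0,-0.017,0,0,-5]]]'

```text
t: 17.53
tool_pos: [0.5964, -0.0272, 0.0409]
orientation: [-2.716, -1.577, 0.001]
force: [-4.5, -2.0, 6.1]
opening: 0.0236
gripper_force: 34.1
```

```bash
python3 av.py 6
```

```text
t17.83 [596.5 -27.2  40.9] yaw -29.5 q6 0.38 F [-4.5 -1.4  5.3] M [-0.367  0.982 -0.101] Mz [-0.061 -0.119 -0.155 -0.071 -0.134 -0.064] op 23.8 g 34.4
```

Call:
arm_command --deltas '[[[-0.02,0,-0.01,0,0,-5],[0,0,-0.017,0,0,-5],[0,0,-0.017,0,0,-5]]]'

```text
t: 18.08
tool_pos: [0.5962, -0.027, 0.0406]
orientation: [-2.899, -1.208, 0.001]
force: [-6.6, -1.0, 8.5]
opening: 0.0235
gripper_force: 34.0
```

```bash
python3 av.py 6
```

```text
t18.38 [596.2 -27.   40.6] yaw -44.5 q6 0.65 F [-5.6 -0.5  7. ] M [-0.162  1.204 -0.098] Mz [ 0.05  -0.147 -0.138 -0.143 -0.109 -0.105] op 24.2 g 34.4
```

Call:
arm_command --deltas '[[[-0.08,0,0.02,0,0,-5],[0,0,0,0,0,-5],[0,0,0,0,0,0]]]'

```text
t: 18.63
tool_pos: [0.5959, -0.0268, 0.0406]
orientation: [-2.994, -0.95, -0.001]
force: [-1.1, 0.3, 2.3]
opening: 0.024
gripper_force: 34.3
```

```bash
python3 av.py 10
```

```text
t19.13 [595.9 -27.   40.6] yaw -54.8 q6 0.82 F [-0.7  3.4  2. ] M [ 0.546  0.309 -0.058] Mz [-0.093 -0.141 -0.073 -0.043 -0.072 -0.003 -0.019 -0.042 -0.043 -0.049] op 23.8 g 34.3
```

Call:
arm_command --deltas '[[[0,0.03,0,0,0,-5]]]'

```text
t: 19.22
tool_pos: [0.5956, -0.027, 0.0405]
orientation: [-3.032, -0.821, 0.001]
force: [-2.0, 2.3, 0.8]
opening: 0.0236
gripper_force: 34.5
```

```bash
python3 st.py; python3 av.py 6
```

```text
t19.22 pos [595.6 -27.   40.5] yaw -59.7 tilt [-0.0004  0.0002] q6 0.91 F [-2.   2.3  0.8] M [0.624 0.313 0.397] op 23.6 g 34.5
t19.52 [595.7 -27.   40.5] yaw -59.7 q6 0.91 F [-1.5  4.7  2.5] M [ 0.839  0.441 -0.224] Mz [-0.092 -0.245 -0.264 -0.229 -0.264 -0.248] op 23.7 g 34.8
```

Call:
arm_command --deltas '[[[0,0,0,0,0,-5]]]'

```text
t: 19.6
tool_pos: [0.5955, -0.0269, 0.0405]
orientation: [-3.064, -0.691, 0.001]
force: [-6.0, 3.8, 3.3]
opening: 0.0234
gripper_force: 34.7
```

```bash
python3 st.py; python3 av.py 6
```

```text
t19.60 pos [595.5 -26.9  40.5] yaw -64.6 tilt [-0.0006  0.0005] q6 1.00 F [-6.   3.8  3.3] M [0.655 1.103 0.31 ] op 23.4 g 34.7
t19.90 [595.5 -27.   40.5] yaw -64.7 q6 1.00 F [-2.5  5.   2.5] M [ 0.924  0.63  -0.075] Mz [ 0.05  -0.075 -0.088 -0.094 -0.132 -0.113] op 24.0 g 34.8
```

Fast steps leave a recoil in the wrist, so the torque readings taken while holding are misleading. I'll use slow 1° rows to read the true tightening torque.

Call:
arm_command --deltas '[[[0,0.05,0,0,0,0],[0,0,0,0,0,-0.5],[0,0,0,0,0,-0.5],[0,0,0,0,0,-0.5],[0,0,0,0,0,-0.5],[0,0,0,0,0,-0.5],[0,0,0,0,0,-0.5]]]'

```text
t: 20.48
tool_pos: [0.5955, -0.0268, 0.0404]
orientation: [-3.083, -0.603, 0.001]
force: [-4.7, 2.8, 2.2]
opening: 0.0236
gripper_force: 34.8
```

```bash
python3 st.py; python3 av.py 8
```

```text
t20.48 pos [595.5 -26.8  40.4] yaw -67.9 tilt [-0.0007 -0.0001] q6 1.05 F [-4.7  2.8  2.2] M [0.409 0.964 0.442] op 23.6 g 34.8
t20.88 [595.5 -26.8  40.4] yaw -67.8 q6 1.05 F [-4.6  2.1  2.4] M [0.418 0.999 0.366] Mz [0.346 0.418 0.375 0.333 0.363 0.396 0.366 0.333] op 23.3 g 34.7
```

Call:
arm_command --deltas '[[[0,0,0,0,0,0.5],[0,0,0,0,0,0.5],[0,0,0,0,0,0.5],[0,0,0,0,0,0.5]]]'

```text
t: 21.22
tool_pos: [0.5955, -0.0268, 0.0405]
orientation: [-3.072, -0.657, 0.001]
force: [-4.7, 2.5, 1.5]
opening: 0.0237
gripper_force: 34.8
```

```bash
python3 av.py 4
```

```text
t21.42 [595.5 -26.9  40.4] yaw -65.9 q6 1.02 F [-4.5  2.3  2.3] M [ 0.396  0.982 -0.082] Mz [-0.089 -0.101 -0.057 -0.082] op 23.8 g 34.8
```

Call:
arm_command --deltas '[[[0,0,0,0,0,0.5],[0,0,0,0,0,0.5],[0,0,0,0,0,0.5],[0,0,0,0,0,0.5]]]'

```text
t: 21.75
tool_pos: [0.5955, -0.0269, 0.0405]
orientation: [-3.06, -0.71, 0.001]
force: [-4.6, 1.9, 2.3]
opening: 0.0235
gripper_force: 34.9
```

```bash
python3 av.py 4
```

```text
t21.95 [595.5 -26.9  40.5] yaw -63.9 q6 0.98 F [-4.3  2.1  2.6] M [ 0.403  0.992 -0.163] Mz [-0.197 -0.143 -0.142 -0.171] op 23.4 g 34.9
```

Call:
arm_command --deltas '[[[0,0,0,0,0,0.5],[0,0,0,0,0,0.5],[0,0,0,0,0,0.5],[0,0,0,0,0,0.5]]]'

```text
t: 22.28
tool_pos: [0.5956, -0.0269, 0.0405]
orientation: [-3.047, -0.765, 0.001]
force: [-5.5, 1.3, 3.1]
opening: 0.0233
gripper_force: 34.9
```

```bash
python3 av.py 4
```

```text
t22.48 [595.6 -27.   40.5] yaw -61.8 q6 0.95 F [-5.1  1.5  2.3] M [ 0.299  1.04  -0.098] Mz [-0.102 -0.113 -0.08  -0.095] op 23.6 g 34.8
```

Call:
arm_command --deltas '[[[0,0,0,0,0,0.5],[0,0,0,0,0,0.5],[0,0,0,0,0,0.5],[0,0,0,0,0,0.5]]]'

```text
t: 22.82
tool_pos: [0.5956, -0.027, 0.0405]
orientation: [3.033, 0.818, -0.001]
force: [-5.8, 1.9, 2.3]
opening: 0.0235
gripper_force: 34.9
```

```bash
python3 av.py 4
```

```text
t23.02 [595.6 -27.   40.5] yaw -59.8 q6 0.91 F [-4.4  0.7  2.3] M [ 0.211  1.061 -0.182] Mz [-0.162 -0.196 -0.215 -0.157] op 23.5 g 34.8
```

Call:
arm_command --deltas '[[[0,0,0,0,0,-0.5],[0,0,0,0,0,-0.5],[0,0,0,0,0,-0.5],[0,0,0,0,0,-0.5]]]'

```text
t: 23.35
tool_pos: [0.5956, -0.027, 0.0405]
orientation: [3.047, 0.765, -0.001]
force: [-5.4, 1.5, 2.3]
opening: 0.0237
gripper_force: 34.7
```

```bash
python3 av.py 4
```

```text
t23.55 [595.6 -27.   40.5] yaw -61.8 q6 0.95 F [-4.9  0.9  2.3] M [0.196 1.074 0.237] Mz [0.289 0.256 0.188 0.215] op 23.6 g 34.7
```

Call:
arm_command --deltas '[[[0,0,0,0,0,-0.5],[0,0,0,0,0,-0.5],[0,0,0,0,0,-0.5]]]'

```text
t: 23.8
tool_pos: [0.5956, -0.0269, 0.0405]
orientation: [3.056, 0.725, -0.001]
force: [-4.9, 1.7, 2.3]
opening: 0.0234
gripper_force: 34.7
```

```bash
python3 av.py 4
```

```text
t24.00 [595.6 -26.9  40.5] yaw -63.3 q6 0.97 F [-4.6  1.6  2.6] M [0.239 1.068 0.344] Mz [0.322 0.399 0.331 0.323] op 23.7 g 34.7
```

Call:
arm_command --deltas '[[[-0.05,0.02,0.01,0,0,4],[-0.02,0,0.014,0,0,4],[0,0,0.014,0,0,4],[0,0,0.014,0,0,4],[0,0,0.014,0,0,4],[0,0,0.014,0,0,4],[0,0,0.014,0,0,4],[0,0,0.01,0,0,3],[0,0,0,0,0,2]]]'

```text
t: 24.75
tool_pos: [0.5961, -0.0276, 0.0411]
orientation: [2.721, 1.566, 0.002]
force: [4.0, -1.8, -6.9]
opening: 0.0237
gripper_force: 34.8
```

```bash
python3 av.py 3
```

```text
t24.90 [596.1 -27.6  41.2] yaw -30.4 q6 0.40 F [ 5.  -2.9 -8.6] M [-0.628 -0.789  0.007] Mz [-0.072  0.033  0.061] op 23.4 g 34.7
```

Call:
arm_command --deltas '[[[0,0,0,0,0,-0.6],[0,0,0,0,0,-0.6],[0,0,0,0,0,-0.6],[0,0,0,0,0,-0.6],[0,0,0,0,0,-0.6],[0,0,0,0,0,-0.6]]]'

```text
t: 25.4
tool_pos: [0.596, -0.0276, 0.0411]
orientation: [2.773, 1.473, 0.002]
force: [5.6, -3.6, -8.9]
opening: 0.0237
gripper_force: 34.7
```

```bash
python3 av.py 6
```

```text
t25.70 [596.  -27.5  41.1] yaw -34.0 q6 0.46 F [ 5.  -2.9 -9. ] M [-0.661 -0.873  0.077] Mz [0.102 0.064 0.069 0.095 0.06  0.071] op 23.6 g 34.7
```

Call:
arm_command --deltas '[[[0.05,-0.03,-0.08,0,0,0],[0,0,-0.04,0,0,0],[0,0,0,0,0,-1],[0,0,0,0,0,-1],[0,0,0,0,0,-1],[0,0,0,0,0,-1],[0,0,0,0,0,-0.5],[0,0,0,0,0,-0.5]]]'

```text
t: 26.37
tool_pos: [0.596, -0.0274, 0.0409]
orientation: [2.835, 1.352, 0.001]
force: [-0.5, -5.3, 1.7]
opening: 0.0234
gripper_force: 34.7
```

```bash
python3 av.py 5
```

```text
t26.62 [596.  -27.4  40.9] yaw -39.0 q6 0.55 F [-0.2 -5.5  1.3] M [-1.055  0.142  0.148] Mz [0.198 0.158 0.142 0.129 0.113] op 23.7 g 34.7
```

Call:
arm_command --deltas '[[[0,0,-0.01,0,0,-1],[0,0,0,0,0,-1],[0,0,0,0,0,-1],[0,0,0,0,0,-1],[0,0,0,0,0,-0.5],[0,0,0,0,0,-0.5]]]'

```text
t: 27.12
tool_pos: [0.5959, -0.0272, 0.0408]
orientation: [2.891, 1.227, 0.0]
force: [-0.3, -4.8, 2.3]
opening: 0.0239
gripper_force: 34.7
```

```bash
python3 av.py 5
```

```text
t27.37 [595.9 -27.3  40.7] yaw -44.0 q6 0.64 F [-0.7 -5.2  2.2] M [-1.027  0.256  0.202] Mz [0.223 0.22  0.217 0.179 0.172] op 23.9 g 34.7
```

Call:
arm_command --deltas '[[[0,0,0,0,0,0],[0,0,0,0,0,0],[0,0,0,0,0,0],[0,0,0,0,0,0],[0,0,1,0,0,0],[0,0,1.5,0,0,0],[0,0,1.5,0,0,0],[0,0,1,0,0,0],[0,0,0,0,0,0]]]' --gripper 0.1

```text
t: 28.12
tool_pos: [0.5978, -0.027, 0.094]
orientation: [2.889, 1.228, 0.007]
force: [0.4, 0.0, 0.7]
opening: 0.0515
gripper_force: 0.0
```

Call:
arm_command --deltas '[[[-1.6,1.9,0,0,0,-2],[-1.6,1.9,0,0,0,-2],[-1.6,1.9,0,0,0,-2],[-1.6,1.9,0,0,0,-2],[-1.6,1.9,0,0,0,0],[-1.6,1.9,0,0,0,0],[-1.6,1.9,0,0,0,0],[-1.6,1.9,0,0,0,0],[0,0,0,0,0,0]]]'

```text
t: 28.87
tool_pos: [0.4647, 0.1277, 0.0895]
orientation: [-2.967, -1.027, 0.003]
force: [-0.7, 0.3, 0.1]
opening: 0.0512
gripper_force: 0.0
```

```bash
python3 av.py 2
```

```text
t28.97 [467.2 125.6  90.1] yaw -51.8 q6 1.06 F [ 0.4 -0.2  0.2] M [-0.07   0.126 -0.02 ] Mz [ 0.008 -0.049] op 51.1 g 0.0
```

Call:
arm_command --deltas '[[[0,-0.13,-1,0,0,-0.5],[0,0,-1.2,0,0,0],[0,0,-1.2,0,0,0],[0,0,-0.9,0,0,0],[0,0,-0.4,0,0,0],[0,0,-0.2,0,0,0],[0,0,0,0,0,0]]]'

```text
t: 29.55
tool_pos: [0.4671, 0.1236, 0.0405]
orientation: [-2.974, -1.011, 0.002]
force: [0.4, 0.1, 0.1]
opening: 0.0514
gripper_force: 0.0
```

Call:
arm_command --deltas '[[[0,0,0,0,0,0],[0,0,0,0,0,0],[0,0,0,0,0,0],[0,0,0,0,0,0],[0,0,0,0,0,0],[0,0,0,0,0,0]]]' --gripper -1

```text
t: 30.05
tool_pos: [0.4678, 0.1243, 0.0418]
orientation: [-2.974, -1.012, -0.001]
force: [-2.6, 1.5, 4.1]
opening: 0.0235
gripper_force: 34.4
```

```bash
python3 av.py 3
```

```text
t30.20 [467.8 124.2  41.8] yaw -52.4 q6 1.07 F [-2.   2.8  4.7] M [0.445 0.545 0.175] Mz [0.173 0.175 0.177] op 23.5 g 34.4
```

Call:
arm_command --deltas '[[[0,0,0,0,0,-0.5],[0,0,0,0,0,-0.5],[0,0,0,0,0,-0.5]]]'

```text
t: 30.45
tool_pos: [0.4678, 0.1242, 0.0418]
orientation: [-2.987, -0.972, -0.001]
force: [-3.5, 3.4, 5.1]
opening: 0.0235
gripper_force: 34.4
```

```bash
python3 av.py 5
```

```text
t30.70 [467.8 124.2  41.8] yaw -53.9 q6 1.09 F [-2.6  3.2  5.5] M [0.5   0.621 0.229] Mz [0.29  0.197 0.205 0.226 0.227] op 23.3 g 34.4
```

Call:
arm_command --deltas '[[[0,0,0,0,0,1],[0,0,0,0,0,1],[0,0,0,0,0,1],[0,0,0,0,0,1],[0,0,0,0,0,1],[0,0,0,0,0,1],[0,0,0,0,0,1],[0,0,0,0,0,-0.5],[0,0,0,0,0,-0.5],[0,0,0,0,0,-0.5]]]'

```text
t: 31.53
tool_pos: [0.4678, 0.1243, 0.0419]
orientation: [-2.937, -1.114, -0.001]
force: [-3.2, 4.0, 6.0]
opening: 0.0235
gripper_force: 34.4
```

```bash
python3 av.py 5
```

```text
t31.78 [467.7 124.3  41.8] yaw -48.4 q6 1.00 F [-3.4  2.9  6.3] M [0.526 0.764 0.15 ] Mz [0.196 0.169 0.113 0.112 0.16 ] op 23.4 g 34.4
```

NL now reads about 0.16 N m. Next comes the second pair, starting with NR.

Call:
arm_command --deltas '[[[0,0,0,0,0,0],[0,0,0,0,0,0],[0,0,0,0,0,0],[0,0,0,0,0,0],[0,0,1,0,0,0],[0,0,1.5,0,0,4],[0,0,1.5,0,0,7],[0,0,1,0,0,7],[0,-0.8,0,0,0,7],[0,-0.8,0,0,0,7],[0,-0.8,0,0,0,7],[0,-0.8,0,0,0,7]]]' --gripper 0.1

```text
t: 32.78
tool_pos: [0.4679, 0.0915, 0.0923]
orientation: [2.261, 2.18, 0.001]
force: [0.9, 0.2, 0.1]
opening: 0.0509
gripper_force: 0.0
```

Call:
arm_command --deltas '[[[0,-0.9,0,0,0,7],[0,-0.9,0,0,0,7],[0,-0.9,0,0,0,7],[0,-0.9,0,0,0,7],[0,-0.9,0,0,0,7],[0,-0.9,0,0,0,7],[0,-0.9,0,0,0,7],[0,-0.9,0,0,0,7],[0,-0.9,0,0,0,7],[0,-0.9,0,0,0,7],[0,-0.9,0,0,0,7],[0,-0.9,0,0,0,7]]]'

```text
t: 33.78
tool_pos: [0.4678, -0.0168, 0.0922]
orientation: [0.222, 3.133, -0.0]
force: [0.1, 0.0, -0.0]
opening: 0.0512
gripper_force: 0.0
```

Call:
arm_command --deltas '[[[0,-0.5,0,0,0,7],[0,-0.4,0,0,0,7],[0,0,0,0,0,6],[0,0,0,0,0,0]]]'

```text
t: 34.12
tool_pos: [0.4679, -0.0256, 0.0921]
orientation: [-0.323, 3.124, -0.0]
force: [-0.3, -0.2, -0.2]
opening: 0.0511
gripper_force: 0.0
```

```bash
python3 st.py
```

```text
t34.12 pos [467.9 -25.6  92.1] yaw 101.8 tilt [ 0.0006 -0.0002] q6 -1.94 F [-0.3 -0.2 -0.2] M [ 0.009  0.001 -0.01 ] op 51.1 g 0.0
```

Call:
arm_command --deltas '[[[0,-0.08,-1,0,0,5],[0,0,-1.2,0,0,0],[0,0,-1.2,0,0,0],[0,0,-0.8,0,0,0],[0,0,-0.35,0,0,0],[0,0,-0.1,0,0,0],[0,0,0,0,0,0]]]'

```text
t: 34.7
tool_pos: [0.4673, -0.0259, 0.0445]
orientation: [0.451, -3.108, -0.0]
force: [-0.1, 0.1, 0.9]
opening: 0.0514
gripper_force: 0.0
```

Call:
arm_command --deltas '[[[0,0,0,0,0,0],[0,0,0,0,0,0],[0,0,0,0,0,0],[0,0,0,0,0,0],[0,0,0,0,0,0],[0,0,0,0,0,0]]]' --gripper -1

```text
t: 35.2
tool_pos: [0.4679, -0.026, 0.0452]
orientation: [-0.453, 3.108, -0.0]
force: [0.6, -0.1, 1.7]
opening: 0.0241
gripper_force: 34.8
```

```bash
python3 st.py
```

```text
t35.20 pos [467.9 -26.   45.2] yaw 106.6 tilt [ 0.0006 -0.0001] q6 -2.02 F [ 0.6 -0.1  1.7] M [0.    0.031 0.033] op 24.1 g 34.8
```

Call:
arm_command --deltas '[[[0,0,-0.015,0,0,-5],[0,0,-0.016,0,0,-5],[0,0,-0.016,0,0,-5],[0,0,-0.016,0,0,-5],[0,0,-0.016,0,0,-5],[0,0,-0.016,0,0,-5],[0,0,-0.016,0,0,-5],[0,0,-0.016,0,0,-5],[0,0,-0.016,0,0,-5],[0,0,-0.016,0,0,-5],[0,0,-0.016,0,0,-5],[0,0,-0.01,0,0,-3]]]'

```text
t: 36.2
tool_pos: [0.4677, -0.0268, 0.0432]
orientation: [1.118, 2.935, -0.002]
force: [-0.8, -4.1, 1.0]
opening: 0.0238
gripper_force: 34.8
```

Call:
arm_command --deltas '[[[0,0,-0.003,0,0,-1],[0,0,-0.003,0,0,-1],[0,0,-0.002,0,0,-0.5]]]'

```text
t: 36.45
tool_pos: [0.4677, -0.0267, 0.0431]
orientation: [1.175, 2.913, -0.002]
force: [-0.6, -5.7, 1.1]
opening: 0.0235
gripper_force: 34.8
```

```bash
python3 av.py 4
```

```text
Traceback (most recent call last):
  File "av.py", line 6, in <module>
    eyes.read_camera("top"); S.append(monitor.read_state())
    ~~~~~~~~~~~~~~~~^^^^^^^
ValueError: 200 camera calls are used up
```

Call:
arm_command --deltas '[[[0,-0.06,-0.003,0,0,-1]]]'

```text
t: 36.58
tool_pos: [0.4677, -0.0269, 0.0431]
orientation: [1.199, 2.903, -0.001]
force: [-1.2, -1.1, 1.7]
opening: 0.0241
gripper_force: 34.8
```

```bash
python3 st.py
```

```text
t36.58 pos [467.7 -26.9  43.1] yaw 45.1 tilt [ 0.0002 -0.0005] q6 -0.95 F [-1.2 -1.1  1.7] M [-0.359  0.129  0.034] op 24.1 g 34.8
```

Call:
arm_command --deltas '[[[0,0,-0.003,0,0,-1]]]'

```text
t: 36.67
tool_pos: [0.4677, -0.0268, 0.043]
orientation: [1.227, 2.892, -0.0]
force: [-1.4, -4.1, 2.6]
opening: 0.0237
gripper_force: 34.8
```

```bash
python3 st.py
```

```text
t36.67 pos [467.7 -26.8  43. ] yaw 44.0 tilt [ 0.0001 -0.0003] q6 -0.93 F [-1.4 -4.1  2.6] M [-0.803  0.244  0.053] op 23.7 g 34.8
```

Call:
arm_command --deltas '[[[0,0,-0.003,0,0,-1]]]'

```text
t: 36.75
tool_pos: [0.4677, -0.0268, 0.043]
orientation: [1.253, 2.881, -0.0]
force: [-0.9, -4.5, 3.1]
opening: 0.0239
gripper_force: 34.8
```

```bash
python3 st.py
```

```text
t36.75 pos [467.7 -26.8  43. ] yaw 43.0 tilt [ 0.0002 -0.0004] q6 -0.92 F [-0.9 -4.5  3.1] M [-0.832  0.264 -0.022] op 23.9 g 34.8
```

Call:
arm_command --deltas '[[[0,-0.05,-0.01,0,0,-4],[0,0,-0.012,0,0,-4],[0,0,-0.012,0,0,-4],[0,0,-0.006,0,0,-2],[0,0,-0.003,0,0,-1],[0,0,-0.003,0,0,-1]]]'

```text
t: 37.25
tool_pos: [0.4676, -0.027, 0.0425]
orientation: [-1.641, -2.679, 0.0]
force: [-2.9, -3.0, 2.7]
opening: 0.0236
gripper_force: 34.8
```

```bash
python3 st.py
```

```text
t37.25 pos [467.6 -27.   42.5] yaw 27.0 tilt [-0.0002  0.0001] q6 -0.64 F [-2.9 -3.   2.7] M [-0.54   0.471  0.044] op 23.6 g 34.8
```

Call:
arm_command --deltas '[[[0,0,-0.003,0,0,-1]]]'

```text
t: 37.33
tool_pos: [0.4675, -0.027, 0.0424]
orientation: [-1.664, -2.664, 0.0]
force: [-2.1, -3.2, 4.5]
opening: 0.0237
gripper_force: 34.8
```

```bash
python3 st.py
```

```text
t37.33 pos [467.5 -27.   42.4] yaw 26.0 tilt [-0.0002  0.0001] q6 -0.62 F [-2.1 -3.2  4.5] M [-0.564  0.5    0.009] op 23.7 g 34.8
```

Call:
arm_command --deltas '[[[-0.02,-0.02,-0.01,0,0,-4],[0,0,-0.012,0,0,-4],[0,0,-0.012,0,0,-4],[0,0,-0.006,0,0,-2],[0,0,-0.003,0,0,-1],[0,0,-0.003,0,0,-1]]]'

```text
t: 37.83
tool_pos: [0.4673, -0.0271, 0.0419]
orientation: [-2.018, -2.407, -0.0]
force: [-3.1, -1.4, 3.7]
opening: 0.0238
gripper_force: 34.8
```

```bash
python3 st.py
```

```text
t37.83 pos [467.3 -27.1  41.9] yaw 10.0 tilt [-0.0003  0.0003] q6 -0.34 F [-3.1 -1.4  3.7] M [-0.425  0.562  0.024] op 23.8 g 34.8
```

Call:
arm_command --deltas '[[[0,0,-0.003,0,0,-1]]]'

```text
t: 37.92
tool_pos: [0.4673, -0.0271, 0.0418]
orientation: [-2.039, -2.389, 0.0]
force: [-3.4, -0.9, 3.5]
opening: 0.0237
gripper_force: 34.8
```

```bash
python3 st.py
```

```text
t37.92 pos [467.3 -27.1  41.8] yaw 9.0 tilt [-0.0003  0.0002] q6 -0.33 F [-3.4 -0.9  3.5] M [-0.369  0.573 -0.014] op 23.7 g 34.8
```

Call:
arm_command --deltas '[[[-0.04,-0.01,-0.01,0,0,-4],[0,0,-0.012,0,0,-4],[0,0,-0.006,0,0,-2],[0,0,-0.003,0,0,-1],[0,0,-0.003,0,0,-1]]]'

```text
t: 38.33
tool_pos: [0.4671, -0.0272, 0.0415]
orientation: [-2.278, -2.163, -0.0]
force: [-1.6, -0.5, 2.4]
opening: 0.0236
gripper_force: 34.8
```

```bash
python3 st.py
```

```text
t38.33 pos [467.1 -27.2  41.5] yaw -2.9 tilt [0.0001 0.0003] q6 -0.12 F [-1.6 -0.5  2.4] M [-0.151  0.282  0.05 ] op 23.6 g 34.8
```

Call:
arm_command --deltas '[[[0,0,-0.003,0,0,-1]]]'

```text
t: 38.42
tool_pos: [0.4671, -0.0272, 0.0414]
orientation: [-2.297, -2.143, -0.0]
force: [-0.7, -0.3, 2.0]
opening: 0.0238
gripper_force: 34.8
```

```bash
python3 st.py
```

```text
t38.42 pos [467.1 -27.2  41.4] yaw -4.0 tilt [0.0001 0.0003] q6 -0.10 F [-0.7 -0.3  2. ] M [-0.145  0.28   0.02 ] op 23.8 g 34.8
```

Call:
arm_command --deltas '[[[-0.02,0,-0.01,0,0,-3],[0,0,-0.01,0,0,-3],[0,0,-0.006,0,0,-2],[0,0,-0.003,0,0,-1],[0,0,-0.003,0,0,-1]]]'

```text
t: 38.83
tool_pos: [0.4669, -0.0272, 0.0411]
orientation: [-2.475, -1.935, -0.001]
force: [0.4, -0.6, 1.5]
opening: 0.0235
gripper_force: 34.8
```

```bash
python3 st.py
```

```text
t38.83 pos [466.9 -27.2  41.1] yaw -14.0 tilt [0.0002 0.0003] q6 0.08 F [ 0.4 -0.6  1.5] M [0.03  0.215 0.017] op 23.5 g 34.8
```

Call:
arm_command --deltas '[[[0,0,-0.003,0,0,-1]]]'

```text
t: 38.92
tool_pos: [0.4669, -0.0272, 0.0411]
orientation: [-2.492, -1.913, -0.0]
force: [0.3, 0.0, 2.1]
opening: 0.0233
gripper_force: 34.8
```

```bash
python3 st.py
```

```text
t38.92 pos [466.9 -27.2  41.1] yaw -15.0 tilt [0.0001 0.0003] q6 0.09 F [0.3 0.  2.1] M [0.063 0.096 0.035] op 23.3 g 34.8
```

Call:
arm_command --deltas '[[[0,0,-0.01,0,0,-4],[0,0,-0.012,0,0,-4],[0,0,-0.006,0,0,-2],[0,0,-0.003,0,0,-1],[0,0,-0.003,0,0,-1]]]'

```text
t: 39.33
tool_pos: [0.4667, -0.0271, 0.0407]
orientation: [-2.678, -1.642, 0.0]
force: [-0.9, 1.4, 2.4]
opening: 0.0239
gripper_force: 34.8
```

```bash
python3 st.py
```

```text
t39.33 pos [466.7 -27.1  40.7] yaw -26.9 tilt [-0.0003  0.0004] q6 0.30 F [-0.9  1.4  2.4] M [0.205 0.268 0.03 ] op 23.9 g 34.8
```

Call:
arm_command --deltas '[[[0,0,-0.003,0,0,-1]]]'

```text
t: 39.42
tool_pos: [0.4667, -0.0272, 0.0407]
orientation: [-2.692, -1.619, 0.0]
force: [-1.1, 1.6, 2.0]
opening: 0.0237
gripper_force: 34.8
```

```bash
python3 st.py
```

```text
t39.42 pos [466.7 -27.2  40.7] yaw -28.0 tilt [-0.0002  0.0003] q6 0.32 F [-1.1  1.6  2. ] M [0.257 0.271 0.025] op 23.7 g 34.8
```

Call:
arm_command --deltas '[[[0,0,-0.01,0,0,-3],[0,0,-0.01,0,0,-3],[0,0,-0.006,0,0,-2],[0,0,-0.003,0,0,-1],[0,0,-0.003,0,0,-1]]]'

```text
t: 39.83
tool_pos: [0.4666, -0.0271, 0.0405]
orientation: [-2.822, -1.378, 0.0]
force: [-3.4, 2.6, 5.6]
opening: 0.0237
gripper_force: 34.8
```

```bash
python3 st.py
```

```text
t39.83 pos [466.6 -27.1  40.5] yaw -38.0 tilt [-0.0005  0.0004] q6 0.49 F [-3.4  2.6  5.6] M [0.56  0.714 0.076] op 23.7 g 34.8
```

Call:
arm_command --deltas '[[[0,0,-0.003,0,0,-1]]]'

```text
t: 39.92
tool_pos: [0.4666, -0.0271, 0.0405]
orientation: [-2.835, -1.353, 0.0]
force: [-3.9, 2.3, 5.5]
opening: 0.0234
gripper_force: 34.8
```

```bash
python3 st.py
```

```text
t39.92 pos [466.6 -27.1  40.5] yaw -39.0 tilt [-0.0005  0.0004] q6 0.51 F [-3.9  2.3  5.5] M [0.608 0.815 0.105] op 23.4 g 34.8
```

Call:
arm_command --deltas '[[[-0.02,0,0.02,0,0,-1],[-0.02,0.02,0,0,0,-1],[0,0,0,0,0,-1],[0,0,0,0,0,-1]]]'

```text
t: 40.25
tool_pos: [0.4665, -0.0271, 0.0405]
orientation: [-2.881, -1.252, -0.0]
force: [0.4, 2.8, -0.2]
opening: 0.0237
gripper_force: 34.9
```

```bash
python3 st.py
```

```text
t40.25 pos [466.5 -27.1  40.5] yaw -43.0 tilt [0.0002 0.0002] q6 0.58 F [ 0.4  2.8 -0.2] M [0.587 0.113 0.182] op 23.7 g 34.9
```

Call:
arm_command --deltas '[[[0,0,0,0,0,-1]]]'

```text
t: 40.33
tool_pos: [0.4665, -0.0271, 0.0405]
orientation: [-2.892, -1.227, -0.0]
force: [0.0, 2.5, -0.9]
opening: 0.0238
gripper_force: 34.9
```

```bash
python3 st.py
```

```text
t40.33 pos [466.5 -27.1  40.5] yaw -44.0 tilt [0.0001 0.0002] q6 0.60 F [ 0.   2.5 -0.9] M [0.556 0.06  0.126] op 23.8 g 34.9
```

Call:
arm_command --deltas '[[[0,0,0,0,0,-1]]]'

```text
t: 40.42
tool_pos: [0.4664, -0.0271, 0.0404]
orientation: [-2.903, -1.202, -0.0]
force: [1.4, 3.6, -1.7]
opening: 0.0238
gripper_force: 34.9
```

```bash
python3 st.py
```

```text
t40.42 pos [466.4 -27.1  40.4] yaw -45.0 tilt [0.     0.0002] q6 0.62 F [ 1.4  3.6 -1.7] M [0.625 0.003 0.193] op 23.8 g 34.9
```

Call:
arm_command --deltas '[[[0,0,0,0,0,-1]]]'

```text
t: 40.5
tool_pos: [0.4664, -0.0271, 0.0404]
orientation: [-2.913, -1.176, -0.0]
force: [1.1, 3.7, -2.1]
opening: 0.0237
gripper_force: 34.9
```

```bash
python3 st.py
```

```text
t40.50 pos [466.4 -27.1  40.4] yaw -46.0 tilt [-0.      0.0002] q6 0.64 F [ 1.1  3.7 -2.1] M [ 0.662 -0.029  0.168] op 23.7 g 34.9
```

Call:
arm_command --deltas '[[[0,0,0,0,0,-0.7]]]'

```text
t: 40.58
tool_pos: [0.4664, -0.0271, 0.0404]
orientation: [-2.92, -1.158, -0.0]
force: [1.3, 4.4, -2.0]
opening: 0.0236
gripper_force: 34.9
```

```bash
python3 st.py
```

```text
t40.58 pos [466.4 -27.1  40.4] yaw -46.7 tilt [-0.      0.0002] q6 0.65 F [ 1.3  4.4 -2. ] M [ 0.603 -0.066  0.102] op 23.6 g 34.9
```

Call:
arm_command --deltas '[[[0,0,0,0,0,-0.5]]]'

```text
t: 40.67
tool_pos: [0.4664, -0.0271, 0.0404]
orientation: [-2.925, -1.146, 0.0]
force: [1.2, 4.3, -2.3]
opening: 0.0238
gripper_force: 34.9
```

```bash
python3 st.py
```

```text
t40.67 pos [466.4 -27.1  40.4] yaw -47.2 tilt [-0.0001  0.0002] q6 0.66 F [ 1.2  4.3 -2.3] M [ 0.66  -0.115  0.169] op 23.8 g 34.9
```

Call:
arm_command --deltas '[[[0,0.03,0,0,0,-1],[0,0,-0.005,0,0,-1],[0,0,-0.005,0,0,-1]]]'

```text
t: 40.92
tool_pos: [0.4664, -0.027, 0.0404]
orientation: [2.954, 1.068, -0.0]
force: [2.0, 2.4, -2.8]
opening: 0.0235
gripper_force: 34.9
```

```bash
python3 st.py
```

```text
t40.92 pos [466.4 -27.   40.4] yaw -50.2 tilt [-0.0001 -0.0002] q6 0.71 F [ 2.   2.4 -2.8] M [ 0.361 -0.118  0.131] op 23.5 g 34.9
```

Call:
arm_command --deltas '[[[0,0,0,0,0,-0.7]]]'

```text
t: 41.0
tool_pos: [0.4664, -0.027, 0.0404]
orientation: [2.961, 1.05, -0.0]
force: [1.7, 2.3, -4.1]
opening: 0.0238
gripper_force: 34.9
```

```bash
python3 st.py
```

```text
t41.00 pos [466.4 -27.   40.4] yaw -50.9 tilt [-0.0002 -0.0002] q6 0.72 F [ 1.7  2.3 -4.1] M [ 0.353 -0.115  0.183] op 23.8 g 34.9
```

Call:
arm_command --deltas '[[[0,0,0,0,0,-0.5]]]'

```text
t: 41.08
tool_pos: [0.4663, -0.027, 0.0404]
orientation: [2.965, 1.038, -0.0]
force: [1.6, 2.0, -3.5]
opening: 0.0234
gripper_force: 34.9
```

```bash
python3 st.py
```

```text
t41.08 pos [466.3 -27.   40.4] yaw -51.4 tilt [-0.0002 -0.0001] q6 0.73 F [ 1.6  2.  -3.5] M [ 0.285 -0.139  0.128] op 23.4 g 34.9
```

Call:
arm_command --deltas '[[[0,0,-0.02,0,0,-1],[0,0,-0.01,0,0,-1],[0,0,-0.005,0,0,-1],[0,0,-0.003,0,0,-1]]]'

```text
t: 41.42
tool_pos: [0.4663, -0.0269, 0.0403]
orientation: [-3.0, -0.934, 0.0]
force: [-0.5, 2.0, -1.1]
opening: 0.0239
gripper_force: 34.9
```

```bash
python3 st.py
```

```text
t41.42 pos [466.3 -26.9  40.3] yaw -55.4 tilt [-0.0002 -0.    ] q6 0.80 F [-0.5  2.  -1.1] M [0.328 0.296 0.226] op 23.9 g 34.9
```

Call:
arm_command --deltas '[[[0,0,0,0,0,-0.7]]]'

```text
t: 41.5
tool_pos: [0.4664, -0.0269, 0.0403]
orientation: [-3.005, -0.915, 0.0]
force: [-0.7, 2.6, 0.8]
opening: 0.0235
gripper_force: 34.9
```

```bash
python3 st.py
```

```text
t41.50 pos [466.4 -26.9  40.3] yaw -56.1 tilt [-0.0001 -0.    ] q6 0.81 F [-0.7  2.6  0.8] M [0.4   0.309 0.274] op 23.5 g 34.9
```

Call:
arm_command --deltas '[[[0,0,0,0,0,-0.5]]]'

```text
t: 41.58
tool_pos: [0.4664, -0.0269, 0.0402]
orientation: [-3.009, -0.903, 0.0]
force: [-2.0, 2.3, 0.1]
opening: 0.024
gripper_force: 34.9
```

```bash
python3 st.py
```

```text
t41.58 pos [466.4 -26.9  40.2] yaw -56.6 tilt [-0.0002 -0.    ] q6 0.82 F [-2.   2.3  0.1] M [0.401 0.378 0.238] op 24.0 g 34.9
```

Call:
arm_command --deltas '[[[0,0,0,0,0,-0.3]]]'

```text
t: 41.67
tool_pos: [0.4664, -0.0269, 0.0403]
orientation: [-3.011, -0.896, 0.0]
force: [-1.4, 1.6, 0.1]
opening: 0.0238
gripper_force: 34.9
```

```bash
python3 st.py
```

```text
t41.67 pos [466.4 -26.9  40.3] yaw -56.9 tilt [-0.0001 -0.    ] q6 0.83 F [-1.4  1.6  0.1] M [0.396 0.359 0.273] op 23.8 g 34.9
```

Call:
arm_command --deltas '[[[0,0,0,0,0,0],[0,0,0,0,0,0],[0,0,0,0,0,0],[0,0,0,0,0,0],[0,0,1,0,0,0],[0,0,1.5,0,0,4],[0,0,1.5,0,0,7],[0,0,1,0,0,7],[0.75,0.85,0,0,0,7],[0.75,0.85,0,0,0,7],[0.75,0.85,0,0,0,7],[0.75,0.85,0,0,0,7]]]' --gripper 0.1

```text
t: 42.67
tool_pos: [0.4972, 0.0074, 0.0912]
orientation: [2.415, 2.008, 0.001]
force: [0.8, -0.5, -0.3]
opening: 0.0513
gripper_force: 0.0
```

Call:
arm_command --deltas '[[[0.75,0.85,0,0,0,7],[0.75,0.85,0,0,0,7],[0.75,0.85,0,0,0,7],[0.75,0.85,0,0,0,7],[0.75,0.85,0,0,0,7],[0.75,0.85,0,0,0,7],[0.75,0.85,0,0,0,7],[0.75,0.85,0,0,0,7],[0.75,0.85,0,0,0,7],[0.75,0.85,0,0,0,7],[0.75,0.85,0,0,0,7],[0.75,0.85,0,0,0,7]]]'

```text
t: 43.67
tool_pos: [0.587, 0.1095, 0.091]
orientation: [0.45, 3.109, 0.0]
force: [-0.3, 0.0, -0.2]
opening: 0.0511
gripper_force: 0.0
```

Call:
arm_command --deltas '[[[0.75,0.85,0,0,0,7],[0.3,0.6,0,0,0,7],[0,0,0,0,0,6],[0,0,0,0,0,0]]]'

```text
t: 44.0
tool_pos: [0.5973, 0.124, 0.0909]
orientation: [-0.096, 3.14, -0.0]
force: [0.5, 1.8, -0.8]
opening: 0.0514
gripper_force: 0.0
```

```bash
python3 st.py
```

```text
t44.00 pos [597.3 124.   90.9] yaw 93.5 tilt [ 0.0005 -0.    ] q6 -1.51 F [ 0.5  1.8 -0.8] M [0.003 0.001 0.004] op 51.4 g 0.0
```

Right over FL. I'll go down, grip it, and make the first 60° turn.

Call:
arm_command --deltas '[[[0,0,-1,0,0,0.5],[0,0,-1.2,0,0,0],[0,0,-1.2,0,0,0],[0,0,-0.75,0,0,0],[0,0,-0.3,0,0,0],[0,0,-0.1,0,0,0],[0,0,0,0,0,0]]]'

```text
t: 44.58
tool_pos: [0.5966, 0.1235, 0.0441]
orientation: [0.1, -3.139, 0.0]
force: [0.6, 0.4, 1.0]
opening: 0.0513
gripper_force: 0.0
```

Call:
arm_command --deltas '[[[0,0,0,0,0,0],[0,0,0,0,0,0],[0,0,0,0,0,0],[0,0,0,0,0,0],[0,0,0,0,0,0],[0,0,0,0,0,0]]]' --gripper -1

```text
t: 45.08
tool_pos: [0.5972, 0.1239, 0.0451]
orientation: [-0.101, 3.139, 0.001]
force: [0.3, 1.3, 2.0]
opening: 0.0236
gripper_force: 35.0
```

```bash
python3 st.py
```

```text
t45.08 pos [597.2 123.9  45.1] yaw 93.7 tilt [0.0006 0.0004] q6 -1.51 F [0.3 1.3 2. ] M [ 0.237  0.016 -0.025] op 23.6 g 35.0
```

Call:
arm_command --deltas '[[[0,0,-0.015,0,0,-5],[0,0,-0.016,0,0,-5],[0,0,-0.016,0,0,-5],[0,0,-0.016,0,0,-5],[0,0,-0.016,0,0,-5],[0,0,-0.016,0,0,-5],[0,0,-0.016,0,0,-5],[0,0,-0.016,0,0,-5],[0,0,-0.016,0,0,-5],[0,0,-0.016,0,0,-4],[0,0,-0.003,0,0,-1],[0,0,-0.003,0,0,-1]]]'

```text
t: 46.08
tool_pos: [0.5971, 0.1236, 0.0433]
orientation: [1.26, 2.877, 0.0]
force: [-1.3, -0.9, 2.6]
opening: 0.0234
gripper_force: 35.0
```

```bash
python3 st.py
```

```text
t46.08 pos [597.1 123.6  43.3] yaw 42.7 tilt [ 0.0003 -0.0001] q6 -0.63 F [-1.3 -0.9  2.6] M [-0.095  0.262  0.026] op 23.4 g 35.0
```

Call:
arm_command --deltas '[[[0,0,-0.01,0,0,-5],[0,0,-0.015,0,0,-5],[0,0,-0.012,0,0,-4],[0,0,-0.003,0,0,-1],[0,0,-0.003,0,0,-1]]]'

```text
t: 46.5
tool_pos: [0.597, 0.1236, 0.0428]
orientation: [1.647, 2.675, 0.0]
force: [-1.5, -0.4, 3.7]
opening: 0.0232
gripper_force: 35.0
```

```bash
python3 st.py
```

```text
t46.50 pos [597.  123.6  42.8] yaw 26.8 tilt [ 0.0001 -0.0001] q6 -0.35 F [-1.5 -0.4  3.7] M [-0.176  0.355  0.029] op 23.2 g 35.0
```

Call:
arm_command --deltas '[[[0,0,-0.01,0,0,-4],[0,0,-0.012,0,0,-4],[0,0,-0.006,0,0,-2],[0,0,-0.003,0,0,-1],[0,0,-0.003,0,0,-1]]]'

```text
t: 46.92
tool_pos: [0.5969, 0.1236, 0.0424]
orientation: [1.918, 2.488, -0.0]
force: [-2.5, -0.7, 4.5]
opening: 0.0234
gripper_force: 35.0
```

```bash
python3 st.py
```

```text
t46.92 pos [596.9 123.6  42.4] yaw 14.7 tilt [ 0.     -0.0001] q6 -0.14 F [-2.5 -0.7  4.5] M [-0.233  0.513  0.028] op 23.4 g 35.0
```

Call:
arm_command --deltas '[[[0,0,-0.003,0,0,-1]]]'

```text
t: 47.0
tool_pos: [0.5969, 0.1236, 0.0423]
orientation: [1.941, 2.47, -0.0]
force: [-2.5, -0.6, 5.8]
opening: 0.0236
gripper_force: 35.0
```

```bash
python3 st.py
```

```text
t47.00 pos [596.9 123.6  42.3] yaw 13.7 tilt [-0.     -0.0001] q6 -0.12 F [-2.5 -0.6  5.8] M [-0.184  0.502  0.007] op 23.6 g 35.0
```

Call:
arm_command --deltas '[[[-0.03,0,0.01,0,0,-4],[0,0,-0.01,0,0,-4],[0,0,-0.006,0,0,-2],[0,0,-0.003,0,0,-1],[0,0,-0.003,0,0,-1]]]'

```text
t: 47.42
tool_pos: [0.5968, 0.1236, 0.042]
orientation: [2.189, 2.253, 0.0]
force: [-0.2, -0.9, 1.3]
opening: 0.0235
gripper_force: 34.9
```

```bash
python3 st.py
```

```text
t47.42 pos [596.8 123.6  42. ] yaw 1.7 tilt [ 0.0004 -0.0001] q6 0.09 F [-0.2 -0.9  1.3] M [-0.178 -0.029  0.015] op 23.5 g 34.9
```

Call:
arm_command --deltas '[[[0,0,-0.003,0,0,-1]]]'

```text
t: 47.5
tool_pos: [0.5968, 0.1236, 0.042]
orientation: [2.209, 2.234, 0.0]
force: [0.6, -0.5, 1.0]
opening: 0.0235
gripper_force: 34.9
```

```bash
python3 st.py
```

```text
t47.50 pos [596.8 123.6  42. ] yaw 0.7 tilt [ 0.0003 -0.    ] q6 0.11 F [ 0.6 -0.5  1. ] M [-0.209 -0.017  0.023] op 23.5 g 34.9
```

Call:
arm_command --deltas '[[[0,0,-0.01,0,0,-4],[0,0,-0.012,0,0,-4],[0,0,-0.006,0,0,-2],[0,0,-0.003,0,0,-1],[0,0,-0.003,0,0,-1]]]'

```text
t: 47.92
tool_pos: [0.5967, 0.1236, 0.0416]
orientation: [2.43, 1.991, 0.0]
force: [1.8, -0.2, -0.2]
opening: 0.0237
gripper_force: 34.9
```

```bash
python3 st.py
```

```text
t47.92 pos [596.7 123.6  41.6] yaw -11.3 tilt [ 0.0002 -0.    ] q6 0.32 F [ 1.8 -0.2 -0.2] M [-0.199 -0.046 -0.001] op 23.7 g 34.9
```

Call:
arm_command --deltas '[[[0,0,-0.003,0,0,-1]]]'

```text
t: 48.0
tool_pos: [0.5967, 0.1236, 0.0416]
orientation: [2.448, 1.969, 0.0]
force: [1.2, 0.4, -0.4]
opening: 0.0233
gripper_force: 34.9
```

```bash
python3 st.py
```

```text
t48.00 pos [596.7 123.6  41.6] yaw -12.4 tilt [ 0.0002 -0.    ] q6 0.34 F [ 1.2  0.4 -0.4] M [-0.219 -0.103  0.052] op 23.3 g 34.9
```

Call:
arm_command --deltas '[[[0,0,-0.012,0,0,-4],[0,0,-0.012,0,0,-4],[0,0,-0.006,0,0,-2],[0,0,-0.003,0,0,-1],[0,0,-0.003,0,0,-1]]]'

```text
t: 48.42
tool_pos: [0.5967, 0.1236, 0.0412]
orientation: [2.64, 1.703, 0.0]
force: [1.8, -1.2, 0.2]
opening: 0.0241
gripper_force: 34.9
```

```bash
python3 st.py
```

```text
t48.42 pos [596.7 123.6  41.2] yaw -24.3 tilt [ 0.0001 -0.    ] q6 0.55 F [ 1.8 -1.2  0.2] M [-0.181  0.007  0.075] op 24.1 g 34.9
```

Call:
arm_command --deltas '[[[0,0,-0.003,0,0,-1]]]'

```text
t: 48.5
tool_pos: [0.5966, 0.1236, 0.0412]
orientation: [2.655, 1.68, -0.0]
force: [1.1, -0.4, 0.2]
opening: 0.0237
gripper_force: 34.9
```

```bash
python3 st.py
```

```text
t48.50 pos [596.6 123.6  41.2] yaw -25.4 tilt [-0. -0.] q6 0.56 F [ 1.1 -0.4  0.2] M [-0.193 -0.07  -0.015] op 23.7 g 34.9
```

Call:
arm_command --deltas '[[[0,0,-0.01,0,0,-3],[0,0,-0.01,0,0,-3],[0,0,-0.006,0,0,-2],[0,0,-0.003,0,0,-1],[0,0,-0.003,0,0,-1]]]'

```text
t: 48.92
tool_pos: [0.5966, 0.1237, 0.041]
orientation: [-2.791, -1.442, 0.0]
force: [0.0, -1.1, 1.6]
opening: 0.0237
gripper_force: 35.0
```

```bash
python3 st.py
```

```text
t48.92 pos [596.6 123.7  41. ] yaw -35.4 tilt [-0.0001  0.    ] q6 0.74 F [ 0.  -1.1  1.6] M [-0.148  0.071  0.098] op 23.7 g 35.0
```

Call:
arm_command --deltas '[[[0,0,-0.003,0,0,-1]]]'

```text
t: 49.0
tool_pos: [0.5966, 0.1237, 0.041]
orientation: [-2.804, -1.417, 0.0]
force: [0.1, -0.4, 1.5]
opening: 0.0235
gripper_force: 35.0
```

```bash
python3 st.py
```

```text
t49.00 pos [596.6 123.7  41. ] yaw -36.4 tilt [-0.      0.0001] q6 0.75 F [ 0.1 -0.4  1.5] M [-0.152  0.157  0.137] op 23.5 g 35.0
```

Call:
arm_command --deltas '[[[0,0,-0.003,0,0,-1],[0,0,-0.003,0,0,-1],[0,0,-0.003,0,0,-1],[0,0,-0.003,0,0,-1]]]'

```text
t: 49.33
tool_pos: [0.5966, 0.1237, 0.0409]
orientation: [-2.852, -1.317, 0.0]
force: [0.3, -0.7, 2.4]
opening: 0.0236
gripper_force: 35.0
```

```bash
python3 st.py
```

```text
t49.33 pos [596.6 123.7  40.9] yaw -40.4 tilt [-0.0001  0.    ] q6 0.83 F [ 0.3 -0.7  2.4] M [-0.073  0.313  0.188] op 23.6 g 35.0
```

Call:
arm_command --deltas '[[[0,0,-0.003,0,0,-1]]]'

```text
t: 49.42
tool_pos: [0.5966, 0.1237, 0.0409]
orientation: [-2.863, -1.292, 0.0]
force: [-0.6, -0.2, 3.0]
opening: 0.0236
gripper_force: 35.0
```

```bash
python3 st.py
```

```text
t49.42 pos [596.6 123.7  40.9] yaw -41.4 tilt [-0.0001  0.0001] q6 0.84 F [-0.6 -0.2  3. ] M [-0.081  0.301  0.234] op 23.6 g 35.0
```

Call:
arm_command --deltas '[[[0,0,-0.003,0,0,-1]]]'

```text
t: 49.5
tool_pos: [0.5966, 0.1237, 0.0408]
orientation: [-2.875, -1.267, 0.0]
force: [-0.8, -0.5, 3.7]
opening: 0.0235
gripper_force: 35.0
```

```bash
python3 st.py
```

```text
t49.50 pos [596.6 123.7  40.8] yaw -42.4 tilt [-0.0001  0.    ] q6 0.86 F [-0.8 -0.5  3.7] M [-0.106  0.366  0.19 ] op 23.5 g 35.0
```

Call:
arm_command --deltas '[[[0,0,-0.003,0,0,-1]]]'

```text
t: 49.58
tool_pos: [0.5966, 0.1237, 0.0408]
orientation: [-2.886, -1.242, 0.0]
force: [-1.6, -1.1, 3.9]
opening: 0.0235
gripper_force: 35.0
```

```bash
python3 st.py
```

```text
t49.58 pos [596.6 123.7  40.8] yaw -43.4 tilt [-0.0001  0.0001] q6 0.88 F [-1.6 -1.1  3.9] M [-0.07   0.383  0.164] op 23.5 g 35.0
```

Call:
arm_command --deltas '[[[0,0,0,0,0,0],[0,0,0,0,0,0],[0,0,0,0,0,0],[0,0,0,0,0,0],[0,0,1,0,0,0],[0,0,1.5,0,0,0],[0,0,1.5,0,0,0],[0,0,1,0,0,0]]]' --gripper 0.1

```text
t: 50.25
tool_pos: [0.5974, 0.1237, 0.093]
orientation: [2.884, 1.244, 0.003]
force: [0.3, 0.4, 0.8]
opening: 0.0512
gripper_force: 0.0
```

Call:
arm_command --deltas '[[[-1.6,0,0,0,0,-3],[-2.4,0,0,0,0,-2],[-2.5,0,0,0,0,0],[-2.5,0,0,0,0,0],[-2.4,0,0,0,0,0],[-1.2,0,0,0,0,0],[-0.4,0,0,0,0,0],[0,0,0,0,0,0],[0,0,0,0,0,0]]]'

```text
t: 51.0
tool_pos: [0.4676, 0.1237, 0.0914]
orientation: [2.936, 1.117, 0.002]
force: [-0.1, -0.4, 0.1]
opening: 0.0512
gripper_force: 0.0
```

```bash
python3 st.py
```

```text
t51.00 pos [467.6 123.7  91.4] yaw -48.3 tilt [0.0016 0.0002] q6 1.00 F [-0.1 -0.4  0.1] M [-0.037  0.147 -0.011] op 51.2 g 0.0
```

Call:
arm_command --deltas '[[[0,0.04,-1,0,0,-0.5],[0,0,-1.2,0,0,0],[0,0,-1.2,0,0,0],[0,0,-0.95,0,0,0],[0,0,-0.5,0,0,0],[0,0,-0.15,0,0,0],[0,0,0,0,0,0]]]'

```text
t: 51.58
tool_pos: [0.466, 0.1239, 0.0398]
orientation: [-2.941, -1.104, 0.003]
force: [0.1, 0.3, 0.4]
opening: 0.0512
gripper_force: 0.0
```

Call:
arm_command --deltas '[[[0,0,0,0,0,0],[0,0,0,0,0,0],[0,0,0,0,0,0],[0,0,0,0,0,0],[0,0,0,0,0,0],[0,0,0,0,0,0]]]' --gripper -1

```text
t: 52.08
tool_pos: [0.4671, 0.124, 0.0412]
orientation: [2.941, 1.104, 0.001]
force: [1.0, -0.5, 2.3]
opening: 0.0234
gripper_force: 34.9
```

```bash
python3 st.py
```

```text
t52.08 pos [467.1 124.   41.2] yaw -48.8 tilt [ 0.001  -0.0001] q6 1.01 F [ 1.  -0.5  2.3] M [-0.173  0.041  0.048] op 23.4 g 34.9
```

Call:
arm_command --deltas '[[[0,0,0,0,0,-0.5],[0,0,0,0,0,-0.5]]]'

```text
t: 52.25
tool_pos: [0.4671, 0.124, 0.0412]
orientation: [2.95, 1.078, 0.001]
force: [-0.3, -1.2, 3.7]
opening: 0.0232
gripper_force: 34.9
```

```bash
python3 st.py
```

```text
t52.25 pos [467.1 124.   41.2] yaw -49.9 tilt [ 0.001  -0.0001] q6 1.02 F [-0.3 -1.2  3.7] M [-0.289  0.027  0.248] op 23.2 g 34.9
```

Call:
arm_command --deltas '[[[0,0,0,0,0,-0.5]]]'

```text
t: 52.33
tool_pos: [0.4671, 0.124, 0.0412]
orientation: [2.955, 1.065, 0.002]
force: [1.0, -1.2, 3.3]
opening: 0.0238
gripper_force: 34.9
```

```bash
python3 st.py
```

```text
t52.33 pos [467.1 124.   41.2] yaw -50.4 tilt [ 0.001  -0.0001] q6 1.03 F [ 1.  -1.2  3.3] M [-0.283 -0.031  0.251] op 23.8 g 34.9
```

Call:
arm_command --deltas '[[[0,0,0,0,0,-0.5]]]'

```text
t: 52.42
tool_pos: [0.4671, 0.124, 0.0411]
orientation: [2.96, 1.052, 0.001]
force: [1.0, -1.9, 4.9]
opening: 0.0238
gripper_force: 34.9
```

```bash
python3 st.py
```

```text
t52.42 pos [467.1 124.   41.1] yaw -50.9 tilt [ 0.001  -0.0001] q6 1.04 F [ 1.  -1.9  4.9] M [-0.373  0.011  0.256] op 23.8 g 34.9
```

NL is still firm at about 0.25 N m. A last check on FR.

Call:
arm_command --deltas '[[[0,0,0,0,0,0],[0,0,0,0,0,0],[0,0,0,0,0,0],[0,0,0,0,0,0],[0,0,1,0,0,0],[0,0,1.5,0,0,0],[0,0,1.5,0,0,0],[0,0,1,0,0,0]]]' --gripper 0.1

```text
t: 53.08
tool_pos: [0.4673, 0.1242, 0.0928]
orientation: [2.96, 1.053, 0.002]
force: [-0.1, -0.5, 0.6]
opening: 0.0512
gripper_force: 0.0
```

Call:
arm_command --deltas '[[[1.6,-1.8,0,0,0,2],[1.8,-2.1,0,0,0,2],[1.8,-2.1,0,0,0,1.5],[1.8,-2.1,0,0,0,0],[1.8,-2.1,0,0,0,0],[1.8,-2.1,0,0,0,0],[1.6,-1.8,0,0,0,0],[0.9,-1,0,0,0,0],[0,0,0,0,0,0],[0,0,0,0,0,0]]]'

```text
t: 53.92
tool_pos: [0.5976, -0.0273, 0.0908]
orientation: [-2.906, -1.192, 0.001]
force: [-0.4, 0.2, 0.2]
opening: 0.0511
gripper_force: 0.0
```

```bash
python3 st.py
```

```text
t53.92 pos [597.6 -27.3  90.8] yaw -45.4 tilt [-0.0005  0.0003] q6 0.66 F [-0.4  0.2  0.2] M [-0.031  0.146 -0.018] op 51.1 g 0.0
```

Call:
arm_command --deltas '[[[-0.04,0.04,-1,0,0,1],[0,0,-1.2,0,0,0],[0,0,-1.2,0,0,0],[0,0,-0.95,0,0,0],[0,0,-0.45,0,0,0],[0,0,-0.15,0,0,0],[0,0,0,0,0,0]]]'

```text
t: 54.5
tool_pos: [0.5966, -0.0263, 0.0404]
orientation: [-2.895, -1.219, 0.002]
force: [0.0, 0.4, 0.3]
opening: 0.0511
gripper_force: 0.0
```

Call:
arm_command --deltas '[[[0,0,0,0,0,0],[0,0,0,0,0,0],[0,0,0,0,0,0],[0,0,0,0,0,0],[0,0,0,0,0,0],[0,0,0,0,0,0]]]' --gripper -1

```text
t: 55.0
tool_pos: [0.5972, -0.0262, 0.0417]
orientation: [-2.895, -1.219, -0.0]
force: [-3.4, 2.0, 4.4]
opening: 0.0236
gripper_force: 35.0
```

```bash
python3 st.py
```

```text
t55.00 pos [597.2 -26.2  41.7] yaw -44.3 tilt [-0.0001  0.0005] q6 0.64 F [-3.4  2.   4.4] M [ 0.316  0.617 -0.06 ] op 23.6 g 35.0
```

Call:
arm_command --deltas '[[[0,0,0,0,0,-0.5],[0,0,0,0,0,-0.5]]]'

```text
t: 55.17
tool_pos: [0.5972, -0.0262, 0.0417]
orientation: [-2.906, -1.193, -0.0]
force: [-4.6, 2.0, 6.0]
opening: 0.0238
gripper_force: 35.0
```

```bash
python3 st.py
```

```text
t55.17 pos [597.2 -26.2  41.7] yaw -45.3 tilt [-0.0001  0.0004] q6 0.66 F [-4.6  2.   6. ] M [0.356 0.729 0.241] op 23.8 g 35.0
```

Call:
arm_command --deltas '[[[0,0,0,0,0,-0.5]]]'

```text
t: 55.25
tool_pos: [0.5972, -0.0262, 0.0417]
orientation: [-2.911, -1.181, -0.0]
force: [-3.0, 2.2, 5.7]
opening: 0.0235
gripper_force: 35.0
```

```bash
python3 st.py
```

```text
t55.25 pos [597.2 -26.2  41.7] yaw -45.8 tilt [-0.      0.0004] q6 0.67 F [-3.   2.2  5.7] M [0.39  0.746 0.215] op 23.5 g 35.0
```

Call:
arm_command --deltas '[[[0,0,0,0,0,-0.5]]]'

```text
t: 55.33
tool_pos: [0.5972, -0.0262, 0.0417]
orientation: [-2.916, -1.168, -0.0]
force: [-3.3, 3.0, 5.6]
opening: 0.0236
gripper_force: 35.0
```

```bash
python3 st.py
```

```text
t55.33 pos [597.2 -26.2  41.7] yaw -46.3 tilt [-0.0001  0.0003] q6 0.68 F [-3.3  3.   5.6] M [0.339 0.744 0.245] op 23.6 g 35.0
```

Call:
arm_command --deltas '[[[0,0,0,0,0,0],[0,0,0,0,0,0],[0,0,0,0,0,0],[0,0,0,0,0,0],[0,0,1,0,0,0],[0,0,2,0,0,0],[0,0,2,0,0,0],[0,0,2,0,0,0],[0,0,2,0,0,0],[0,0,1,0,0,0],[0,0,0,0,0,0]]]' --gripper 0.1

```text
t: 56.25
tool_pos: [0.5994, -0.0269, 0.1452]
orientation: [2.913, 1.167, 0.008]
force: [0.3, 0.3, -0.3]
opening: 0.0516
gripper_force: 0.0
```

```bash
python3 st.py; python3 -c "
from plant import ticket
print(ticket.close_job())"
```

```text
t56.25 pos [599.4 -26.9 145.2] yaw -46.3 tilt [ 0.0059 -0.0008] q6 0.68 F [ 0.3  0.3 -0.3] M [-0.039  0.149 -0.   ] op 51.6 g 0.0
the job is handed in; nothing more can be done
None
```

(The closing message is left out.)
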